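# Load the bench shaker and set its speed

### The job

Slide the empty blue rack along the shaker's lane and under the rail's lips until it clicks fully home against the end stop, and only then stand every blue-capped pot upright in it, one to a pocket. When they are all in, turn the speed dial until its white pointer points at the red mark. Red-capped pots are spent: at any time, put every one of them in the yellow waste box; do not knock over the small amber dropper bottles.

Things in the scene. Friction and masses are not known exactly. Their poses are not given: they have to be found in the camera images.
- shaker: White bench shaker, fixed, 260 (x) x 360 (y) x 80 mm high, flat aluminium deck on top. Origin: centre of its underside on the bench, z up. A rack lane runs along its y, centred at x = +45 mm; the speed dial is on its -x side. The deck before the rail (y = -180 to 65 mm) is flat and open from above.
- rail_mouth (a point): Mouth of the steel rail, mid-lane on the deck (80 mm up), at y = 65 mm in the shaker's frame; axes as the shaker's. Side guides run 100 mm on in +y to a 20 mm high end stop: 81 mm apart inside, 13 mm high, their inward lips (underside 9 mm over the deck, 66 mm apart) let a rack in only by sliding. Flared guides, 103 mm apart at the start, begin 36 mm before the mouth.
- dock (a point): Point on the deck where the rack's origin lies when it is fully home, 30 mm back (-y) from the rail's mouth; axes as the shaker's: the rack is pushed home in +y. Over the last 15 mm the rack's side bumps are pushed past two brass spring balls (10 to 15 N in all, balls up to 25 mm over the deck), which then hold it against the end stop.
- rack: Loose blue pot rack, empty, 0.24-0.39 kg, long axis (y) about along world y at the start; same either way round. Origin: centre of underside, z up. Flange 76 x 260 x 6 mm; walls 60 mm wide outside, 20 mm high, make 4 pockets 54 (x) x 51 (y) mm inside, floor at 6 mm, at y = -99, -45, 45, 99 mm. Fin in the middle. Side bumps 115 mm from the middle, 4 mm proud.
- rack_fin (a point): Centre of the top of the rack's white upright fin, 78 mm over the rack's underside: the grip for carrying and sliding the rack. The fin is 14 mm thick (rack x) and 24 mm long (rack y), and stands free from 20 mm up.
- dial (a joint): Angle of the shaker's black speed dial, rad: 0 (off stop) to 4.0; it grows as the dial is turned clockwise seen from above. Light friction (0.04 N m), stays where it is left.
- dial_grip (a point): Point on the dial's axis at the height to grip it, 117 mm over the bench; it turns with the dial. Upright bar grip 42 mm long (this point's x), 14 mm thick (its y), from 94 to 124 mm over the bench, on a 44 mm wide skirt. Its -x points along the bar's end with the white pointer line. At x -80, y 30 mm in the shaker's frame, on a white 100 mm disc with a black scale.
- pointer (a point): End of the white pointer line on top of the dial's bar, 21 mm from the dial's axis.
- mark_tip (a point): Red mark on the dial's scale, 40 mm from the dial's axis, fixed during a run; its angle differs from start to start. The dial is set when its pointer points at it; at the start it is 0.8 to 2.7 rad clockwise of the pointer.
- waste: Yellow open waste box fixed to the bench, 140 x 140 x 85 mm high, walls and floor 5 mm. Origin: centre of its underside.
- pot0: Fresh specimen pot: squat screw-top pot, round, 44 mm wide, 48 mm high, pale body, blue cap (the top 14 mm), 40 to 85 g, standing loose on the bench. Origin: centre of its underside, z up through the cap. Three or four are there; absent ones read None.
- pot1: Fresh specimen pot: squat screw-top pot, round, 44 mm wide, 48 mm high, pale body, blue cap (the top 14 mm), 40 to 85 g, standing loose on the bench. Origin: centre of its underside, z up through the cap. Three or four are there; absent ones read None.
- pot2: Fresh specimen pot: squat screw-top pot, round, 44 mm wide, 48 mm high, pale body, blue cap (the top 14 mm), 40 to 85 g, standing loose on the bench. Origin: centre of its underside, z up through the cap. Three or four are there; absent ones read None.
- pot3: Fresh specimen pot: squat screw-top pot, round, 44 mm wide, 48 mm high, pale body, blue cap (the top 14 mm), 40 to 85 g, standing loose on the bench. Origin: centre of its underside, z up through the cap. Three or four are there; absent ones read None.
- spent0: Spent pot: squat screw-top pot, round, 44 mm wide, 48 mm high, pale body, red cap (the top 14 mm), 40 to 85 g, standing loose on the bench. Origin: centre of its underside, z up through the cap. One or two are there; absent ones read None.
- spent1: Spent pot: squat screw-top pot, round, 44 mm wide, 48 mm high, pale body, red cap (the top 14 mm), 40 to 85 g, standing loose on the bench. Origin: centre of its underside, z up through the cap. One or two are there; absent ones read None.
- dropper0: Bystander: small amber dropper bottle with a white tip, 32 mm wide, 55 mm high, standing among the pots. Origin: centre of its underside. Not to be knocked over.
- dropper1: Bystander: small amber dropper bottle with a white tip, 32 mm wide, 55 mm high, standing among the pots. Origin: centre of its underside. Not to be knocked over.
Not all that is in view belongs to the job. Leave any green or turquoise look-alike of the spent0 alone. Leave any turquoise look-alike of the pot0 alone.

How it is judged:
On the way, in this order (a step that is already met when the one before it is completed fails the run):
1. the rack is home on the shaker's rail (x of rack in the frame of dock between -0.006 and 0.006 m and y of rack in the frame of dock between -0.005 and 0.005 m and z of rack in the frame of dock between -0.004 and 0.005 m and angle between the y axis of rack and the y axis of shaker, either way round below 0.08 rad), for 0.3 s.
2. all blue-capped pots stand in the docked rack (all of step 1 and x of pot0 in the frame of rack between -0.012 and 0.012 m and y of pot0 in the frame of rack between -0.125 and 0.125 m and z of pot0 in the frame of rack between 0.002 and 0.012 m and angle between each of pot0, pot1, pot2, pot3's own z axis and vertical below 0.15 rad and x of pot1 in the frame of rack between -0.012 and 0.012 m and y of pot1 in the frame of rack between -0.125 and 0.125 m and z of pot1 in the frame of rack between 0.002 and 0.012 m and x of pot2 in the frame of rack between -0.012 and 0.012 m and y of pot2 in the frame of rack between -0.125 and 0.125 m and z of pot2 in the frame of rack between 0.002 and 0.012 m and x of pot3 in the frame of rack between -0.012 and 0.012 m and y of pot3 in the frame of rack between -0.125 and 0.125 m and z of pot3 in the frame of rack between 0.002 and 0.012 m), for 0.3 s.
3. the dial points at the red mark (y of mark_tip in the frame of dial_grip between -0.0035 and 0.0035 m and x of mark_tip in the frame of dial_grip below 0 m), for 0.3 s.
At the end, for the whole second after the job is handed in: Rack home (within 5 mm along the lane, 6 mm across, flat); every blue-capped pot upright (0.15 rad) on the floor of a rack pocket; dial pointer at the red mark within 3.5 mm at the mark (5 degrees); every red-capped pot in the waste box, below its rim (all of step 2 and all of step 3 and x of spent0 in the frame of waste between -0.07 and 0.07 m and y of spent0 in the frame of waste between -0.07 and 0.07 m and z of spent0 in the frame of waste between 0 and 0.075 m and x of spent1 in the frame of waste between -0.07 and 0.07 m and y of spent1 in the frame of waste between -0.07 and 0.07 m and z of spent1 in the frame of waste between 0 and 0.075 m); the robot touches nothing.
It fails at once if a dropper bottle is knocked over (angle between any of dropper0, dropper1's own z axis and vertical above 0.7 rad).
It fails at once if a blue-capped pot is put in the rack before the rack is on the rail (y of rack in the frame of dock below -0.04 m and ((x of pot0 in the frame of rack between -0.012 and 0.012 m and y of pot0 in the frame of rack between -0.125 and 0.125 m and z of pot0 in the frame of rack between 0.002 and 0.012 m and angle between pot0's own z axis and vertical below 0.15 rad) or (x of pot1 in the frame of rack between -0.012 and 0.012 m and y of pot1 in the frame of rack between -0.125 and 0.125 m and z of pot1 in the frame of rack between 0.002 and 0.012 m and angle between pot1's own z axis and vertical below 0.15 rad) or (x of pot2 in the frame of rack between -0.012 and 0.012 m and y of pot2 in the frame of rack between -0.125 and 0.125 m and z of pot2 in the frame of rack between 0.002 and 0.012 m and angle between pot2's own z axis and vertical below 0.15 rad) or (x of pot3 in the frame of rack between -0.012 and 0.012 m and y of pot3 in the frame of rack between -0.125 and 0.125 m and z of pot3 in the frame of rack between 0.002 and 0.012 m and angle between pot3's own z axis and vertical below 0.15 rad))).
Of pot0, pot1, pot2, pot3 only 3 to 4 are there at a start; the rules pass over those that are not, and their reading is None.
Of spent0, spent1 only 1 to 2 are there at a start; the rules pass over those that are not, and their reading is None.
At some moment in a run one of pot0, pot1, pot2, pot3, spent0, spent1 may be knocked a few centimetres aside while the robot is not near it.
Once in a run the grip may slacken for a moment while it holds something.
It also fails if it takes over 210 s, if anything falls off the work surface, if the arm or the gripper's body presses on something with over 40 N, if the wrist force passes 120 N, or if a joint passes its speed limit or range.

### The arm

A 6-joint arm with a two-finger parallel gripper is mounted at the origin on the work surface. World frame = base frame: x ahead of the robot, y to its left, z up, the work surface at z = 0. Lengths are in m, angles in rad, forces in N, time in s.
With the tool pointing down it reaches from about 0.35 to 0.85 m from the base axis. Payload 8.1 kg.
Tool frame: the origin (TCP) lies between the finger pads; the fingertips stand 25 mm ahead of it and the grasp point (between the pads) lies 6 mm ahead of it; z points along the fingers, y is the line along which they close (so a half turn about z gives the same grasp; the last joint's range is limited). The gripper opens to 93 mm and grips with 3 to 60 N. Pads are 15 mm wide; open, the fingers measure 128 mm over their backs; the gripper's body (75 mm by 188 mm) begins 65 mm behind the grasp point.
Start: joints at [1.229, 0.13, 1.488, -0, 1.523, -0.085], TCP at [0.152, 0.58, 0.207] pointing down, gripper open.
Joint ranges: [-2.96, 2.96], [-0.89, 2.26], [0.02, 2.5], [-1.34, 4.48], [0, 2.73], [-2.66, 2.66]. Speed limits (rad/s): [2.39, 2.39, 2.79, 3.14, 3.14, 3.14].

### API

Orientations are given as a rotation vector (axis times angle).
In Python, from plant import robot gives the robot as it stands.
- The arm moves only by the tool arm_command, never from a script. Its argument "increments" is text: rows parted by semicolons, each of 5 numbers parted by spaces: the closure, from 0 (fully open) to 1 (shut), then the shift along the tool's x, y, z in mm, then the turn about the tool's z in rad. A call has 1 to 5 rows; each row is the pose to reach, as a shift and turn from the pose commanded when the call began, along the tool's axes at that moment; what a row does not reach only later rows make up. A row lasts 1/10 s, in which the tool goes at most 50 mm and 8.59 degrees, less where a joint would pass 70% of its speed; a pose out of reach is approached as far as the arm can. A call with a gripper value outside its range is refused whole. The fingers move at their own pace and stop on an object; "grip_force" is the grip in N (left out, the last holds). Time passes only in rows, so rows that repeat a pose let the fingers close. It gives the time, the measured TCP pose, the force, the opening and the grip force at its end, in the units of the state.
- robot.read_state(): the state, without advancing time (a new reading comes with each control period).
- robot.read_camera(name): name is "side" or "top"; returns the picture (420x560x3 uint8, blue, green, red); there is no depth.
- robot.camera_model(name): a dict with "fx", "fy", "cx", "cy" (pixels), "D" ([k1, k2, p1, p2, k3] as OpenCV has them; the pictures are not rectified), "eye" and "rotation" of the camera in the world. Camera axes: x right, y down, z forward; pixel columns grow to the right and rows downward; lengths in m; the calibration is good to about 2 mm. A picture is of the moment at which its call begins. camera_model takes no time and is no camera call.
- robot.close_job(): hands the job in; it is judged then, once.
The state is a dict: "t": time; "q": joint angles; "dq": joint speeds; "joint_torque": joint torques, N m; "tool_pos": TCP position; "orientation": TCP orientation; "force": force on the tool from outside, world axes, zero at the start; "wrist_torque": the same for the moment, N m; "opening": finger opening in m; "gripper_force": force on a finger pad.
Only numpy, scipy, OpenCV 4.12 (cv2) and the standard library are available. Lean on these libraries where they do the work, as an engineer would, in place of code of your own. Each camera call takes 0.05 s, during which the arm holds its last target. There are 200 camera calls.

## Working session

There is one attempt and no reset: what is moved stays moved. The work goes in short steps, Python scripts to look and compute and a tool call to move; the robot and the scene stay as the last step left them, time stands still between calls to the robot, and variables do not carry over. Pictures are saved under pics/ and viewed, at most 14 in all, crops included, and the job is handed in when it is done.

Besides the shell and the picture viewer there is one more tool, called by a JSON object that holds its "fn" and its "kwargs", one argument or row to a line. arm_command: Moves the arm, as the interface text tells. Its arguments: {"type":"object","properties":{"increments":{"type":"string"},"grip_force":{"type":"number"}},"required":["increments"]}

```bash
mkdir -p pics; ls; cat > h.py <<'E'
import numpy as np, cv2
from plant import robot
def snap(n,f=None):
    im=robot.read_camera(n)
    if f: cv2.imwrite('pics/%s.png'%f,im)
    return im
def ray(n,uv):
    m=robot.camera_model(n)
    K=np.array([[m['fx'],0,m['cx']],[0,m['fy'],m['cy']],[0,0,1]])
    p=cv2.undistortPoints(np.array(uv,float).reshape(-1,1,2),K,np.array(m['D'],float)).reshape(-1,2)
    d=np.c_[p,np.ones(len(p))]@np.array(m['rotation']).T
    return np.array(m['eye']),d
def onz(n,uv,z):
    e,d=ray(n,uv); return e+d*((z-e[2])/d[:,2])[:,None]
def proj(n,P):
    m=robot.camera_model(n); R=np.array(m['rotation']).T
    K=np.array([[m['fx'],0,m['cx']],[0,m['fy'],m['cy']],[0,0,1]])
    return cv2.projectPoints(np.array(P,float).reshape(-1,1,3),cv2.Rodrigues(R)[0],-R@np.array(m['eye']),K,np.array(m['D'],float))[0].reshape(-1,2)
def tri(u1,u2,a='top',b='side'):
    e1,d1=ray(a,[u1]);e2,d2=ray(b,[u2]);d1,d2=d1[0],d2[0]
    s=np.linalg.lstsq(np.c_[d1,-d2],e2-e1,rcond=None)[0]
    p,q=e1+s[0]*d1,e2+s[1]*d2
    return (p+q)/2,np.linalg.norm(p-q)
E
python3 - <<'E'
from h import *
np.set_printoptions(precision=4,suppress=True)
for n in('top','side'):
    print(n,robot.camera_model(n)); snap(n,n+'0')
s=robot.read_state();print(s)
E
```

```text
pics
top {'fx': 498.67762743472053, 'fy': 498.67762743472053, 'cx': 279.83354568853537, 'cy': 211.73620191175493, 'D': array([0.0643, 0.    , 0.    , 0.    , 0.    ]), 'eye': array([ 0.2869, -0.0233,  1.5698]), 'rotation': array([-2.1584,  2.1716, -0.1545])}
side {'fx': 513.3994932908995, 'fy': 513.3994932908995, 'cx': 278.444847634149, 'cy': 202.6201124584132, 'D': array([-0.0334,  0.    ,  0.    ,  0.    ,  0.    ]), 'eye': array([-0.0601, -1.0566,  0.7522]), 'rotation': array([-2.036 ,  0.4959, -0.2894])}
{'t': 0.1, 'q': array([ 1.2286,  0.1311,  1.4892,  0.    ,  1.523 , -0.0854]), 'dq': array([-0.001 , -0.0016, -0.0033,  0.0001, -0.0003,  0.0011]), 'joint_torque': array([  0.0006, -56.1338, -49.3095,   0.0769,   0.0292,  -0.    ]), 'tool_pos': array([0.1522, 0.5798, 0.2057]), 'orientation': array([-0.4022, -3.1154,  0.0025]), 'force': array([ 0.6268, -0.3952, -0.927 ]), 'wrist_torque': array([-0.0079, -0.0093, -0.0116]), 'gripper_force': 0.0, 'opening': 0.09337324427424604}
```

```bash
sed -i "s/np.array(m\['rotation'\])/cv2.Rodrigues(np.array(m['rotation'],float))[0]/g" h.py; python3 - <<'E'
from h import *
print(proj('top',[[0.152,.58,.2],[0,0,0]]),proj('side',[[0.152,.58,.2],[0,0,0]]))
E
```

```text
[[ 41.32703153 328.98433424]
 [263.94701748 370.26677358]] [[101.15247651 115.22873325]
 [ 96.34680618 279.86696867]]
```

View pics/top0.png

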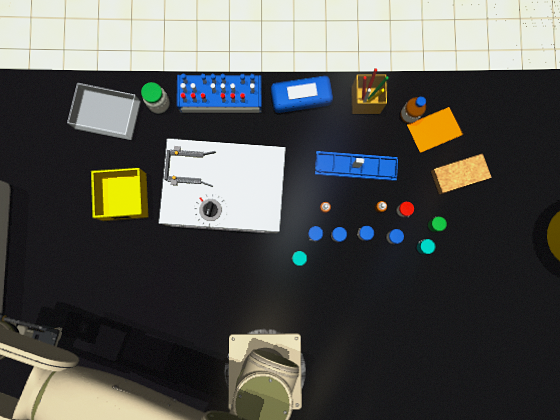

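View pics/side0.png

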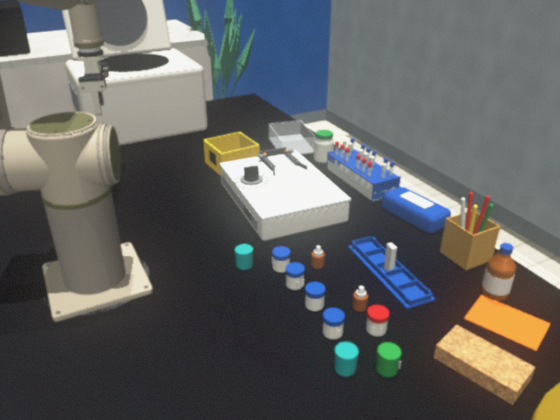

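```bash
cat > det.py <<'E'
from h import *
R={'blue':((105,120,60),(125,255,255)),'red':((0,150,80),(6,255,255)),'yellow':((24,150,80),(34,255,255)),'white':((0,0,175),(180,40,255)),'amber':((7,120,50),(15,255,255))}
def mask(im,c):
    h=cv2.cvtColor(im,cv2.COLOR_BGR2HSV)
    m=cv2.inRange(h,*map(np.array,R[c]))
    if c=='red': m|=cv2.inRange(h,np.array((172,150,80)),np.array((180,255,255)))
    return m
def blobs(im,c,lo=20,hi=1e6):
    n,l,s,cen=cv2.connectedComponentsWithStats(mask(im,c))
    return [(int(s[i,4]),cen[i].round(1),s[i,:4]) for i in range(1,n) if lo<=s[i,4]<=hi]
E
python3 - <<'E'
from det import *
np.set_printoptions(precision=4,suppress=True)
for n in('top','side'):
    im=cv2.imread('pics/%s0.png'%n)
    for c in R:
        print(n,c,[(a,*p,*map(int,b)) for a,p,b in blobs(im,c,25)])
im=cv2.imread('pics/top0.png')
cv2.imwrite('pics/c1.png',cv2.resize(im[130:240,150:290],None,fx=5.5,fy=5.4,interpolation=cv2.INTER_CUBIC))
E
```

```text
top blue [(2269, np.float64(219.7), np.float64(90.3), 176, 73, 86, 34), (1397, np.float64(301.4), np.float64(94.2), 271, 75, 62, 38), (79, np.float64(420.5), np.float64(100.6), 416, 96, 10, 10), (1902, np.float64(355.9), np.float64(165.6), 315, 151, 83, 30), (181, np.float64(315.4), np.float64(232.8), 308, 226, 16, 15), (181, np.float64(339.3), np.float64(233.7), 332, 227, 15, 15), (177, np.float64(366.4), np.float64(232.6), 360, 226, 14, 15), (186, np.float64(396.1), np.float64(235.9), 389, 229, 15, 15)]
top red [(56, np.float64(372.1), np.float64(78.2), 368, 69, 9, 19), (38, np.float64(364.2), np.float64(85.3), 362, 76, 5, 22), (175, np.float64(406.2), np.float64(208.2), 399, 201, 15, 15)]
top yellow [(41, np.float64(377.3), np.float64(93.4), 369, 88, 16, 13), (2394, np.float64(118.8), np.float64(193.6), 91, 168, 57, 52), (374, np.float64(554.3), np.float64(235.4), 547, 212, 13, 48)]
top white [(512, np.float64(15.2), np.float64(7.8), 0, 0, 31, 17), (1143, np.float64(65.0), np.float64(8.3), 32, 0, 66, 18), (596, np.float64(114.8), np.float64(8.9), 99, 0, 32, 19), (11260, np.float64
[... 2990 characters left out ...]
, (68, np.float64(360.8), np.float64(291.1), 356, 286, 10, 10)]
side amber [(126, np.float64(317.7), np.float64(260.4), 312, 252, 13, 16), (541, np.float64(501.3), np.float64(265.8), 487, 253, 30, 25), (699, np.float64(504.0), np.float64(317.7), 463, 287, 88, 65), (189, np.float64(359.7), np.float64(302.5), 353, 292, 16, 19), (63, np.float64(498.0), np.float64(346.0), 482, 338, 33, 18), (75, np.float64(461.2), np.float64(364.9), 454, 357, 15, 19), (58, np.float64(473.3), np.float64(370.4), 467, 366, 14, 11), (131, np.float64(488.5), np.float64(381.2), 471, 373, 30, 17), (29, np.float64(526.8), np.float64(379.8), 522, 373, 11, 16), (48, np.float64(509.4), np.float64(390.6), 504, 385, 14, 13)]
```

View pics/c1.png

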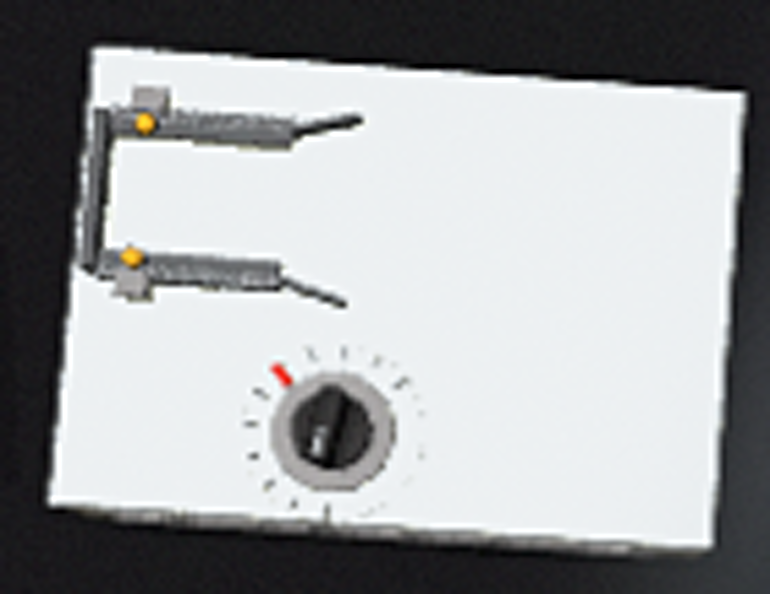

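```bash
cat > ini.py <<'E'
from det import *
np.set_printoptions(precision=4,suppress=True)
T=cv2.imread('pics/top0.png');S=cv2.imread('pics/side0.png')
def quad(im,seed):
    m=cv2.inRange(im,np.array([170]*3),np.array([255]*3))
    n,l,s,c=cv2.connectedComponentsWithStats(m);i=l[seed[1],seed[0]]
    cs,_=cv2.findContours((l==i).astype(np.uint8),cv2.RETR_EXTERNAL,cv2.CHAIN_APPROX_NONE)
    h=cv2.convexHull(max(cs,key=cv2.contourArea)); 
    for e in np.arange(2,15,.5):
        a=cv2.approxPolyDP(h,e,True)
        if len(a)==4:break
    return a.reshape(-1,2),h
q,h=quad(T,(250,200)); print('deck px',q.tolist()); P=onz('top',q,.08);print(P)
q2,_=quad(S,(300,200)); print('side px',q2.tolist(),'proj',proj('side',P))
r=cv2.minAreaRect(onz('top',h.reshape(-1,2),.08)[:,:2].astype(np.float32)*1000);print('rect',r)
def b(im,c,u): return min(blobs(im,c,20),key=lambda x:np.hypot(*(x[1]-u)))[1]
for nm,c,u,v in [('A','blue',(315,233),(281,252)),('B','blue',(339,234),(295,269)),('C','blue',(366,233),(315,289)),('D','blue',(396,236),(333,316)),('red','red',(406,208),(378,313)),('drop1','amber',(325,207),(318,260)),('drop2','amber',(380,207),(360,302))]:
    u,v=b(T,c,u),b(S,c,v); print(nm,*tri(u,v),onz('top',[u],.042)[0])
n,l,s,c=cv2.connectedComponentsWithStats(mask(T,'blue'));i=l[155,340] or l[170,340]
ys,xs=np.where(l==l[int(160),316:330].max())
print(len(xs)); pts=np.c_[xs,ys]
r=cv2.minAreaRect(onz('top',pts,.01)[:,:2].astype(np.float32)*1000);print('rack rect',r)
print('fin',tri(b(T,'white',(359.6,160)),b(S,'white',(391.6,245.8))),onz('top',[(359.6,160)],.078))
q,_=quad(T,(105,112)) if 0 else (0,0)
yb=max(blobs(T,'yellow',1000)); print('waste',onz('top',[yb[1]],.045),yb)
print('dial',onz('top',[(150+338/5.5,130+427/5.4)],.124),'mark',onz('top',[(150+282/5.5,130+375/5.4)],.08), 'balls',onz('top',[(150+146/5.5,130+123/5.4),(150+132/5.5,130+256/5.4)],.1))
E
python3 ini.py
python3 - <<'E'
import cv2,numpy as np
T=cv2.imread('pics/top0.png');S=cv2.imread('pics/side0.png')
a=cv2.resize(T[140:185,305:410],None,fx=7.6,fy=6,interpolation=cv2.INTER_CUBIC)
b=cv2.resize(S[225:315,340:440],None,fx=3.6,fy=3.2,interpolation=cv2.INTER_CUBIC)
c=cv2.resize(S[125:230,210:350],None,fx=3.1,fy=3,interpolation=cv2.INTER_CUBIC)
k=np.zeros((600,800,3),np.uint8);k[:270,:798]=a;k[275:275+b.shape[0],:b.shape[1]]=b;k[275:275+c.shape[0],365:365+c.shape[1]]=c
cv2.imwrite('pics/c2.png',k)
E
```

```text
deck px [[167, 139], [284, 147], [278, 230], [159, 222]]
[[ 0.6986  0.2914  0.08  ]
 [ 0.6734 -0.0643  0.08  ]
 [ 0.4188 -0.0443  0.08  ]
 [ 0.4449  0.3102  0.08  ]]
side px [[300, 134], [350, 199], [263, 219], [220, 163]] proj [[295.24   150.33  ]
 [350.7228 198.724 ]
 [262.9653 217.6229]
 [220.6686 163.3127]]
rect ((558.599853515625, 122.78845977783203), (358.7282409667969, 259.0259704589844), 85.76219940185547)
A [ 0.4115 -0.1589  0.0467] 0.0023215714884956998 [ 0.4129 -0.1597  0.042 ]
B [ 0.4088 -0.2324  0.0463] 0.0012957528354978387 [ 0.4098 -0.2332  0.042 ]
C [ 0.4119 -0.3155  0.0467] 0.0010903209625776217 [ 0.4127 -0.3166  0.042 ]
D [ 0.4013 -0.406   0.0467] 0.0011734071798723043 [ 0.4022 -0.4074  0.042 ]
red [ 0.4867 -0.4401  0.0464] 0.0012555536822008275 [ 0.4878 -0.4417  0.042 ]
drop1 [ 0.4953 -0.192   0.016 ] 0.0014661071544453095 [ 0.4925 -0.1895  0.042 ]
drop2 [ 0.4959 -0.3678  0.0155] 0.001327809323770976 [ 0.4929 -0.3623  0.042 ]
1902
rack rect ((630.6193237304688, -295.8199768066406), (263.3023986816406, 78.70723724365234), 85.23706817626953)
fin (array([ 0.6318, -0.2949,  0.078 ]), np.float64(0.001251211816525659)) [[ 0.6324 -0.2952  0.078 ]]
waste [[0.5367 0.4414 0.045 ]] (2394, array([118.8, 193.6]), array([ 91, 168,  57,  52], dtype=int32))
dial [[0.4772 0.1499 0.124 ]] mark [[0.5124 0.1859 0.08  ]] balls [[0.6509 0.2582 0.1   ]
 [0.576  0.2645 0.1   ]]
```

View pics/c2.png

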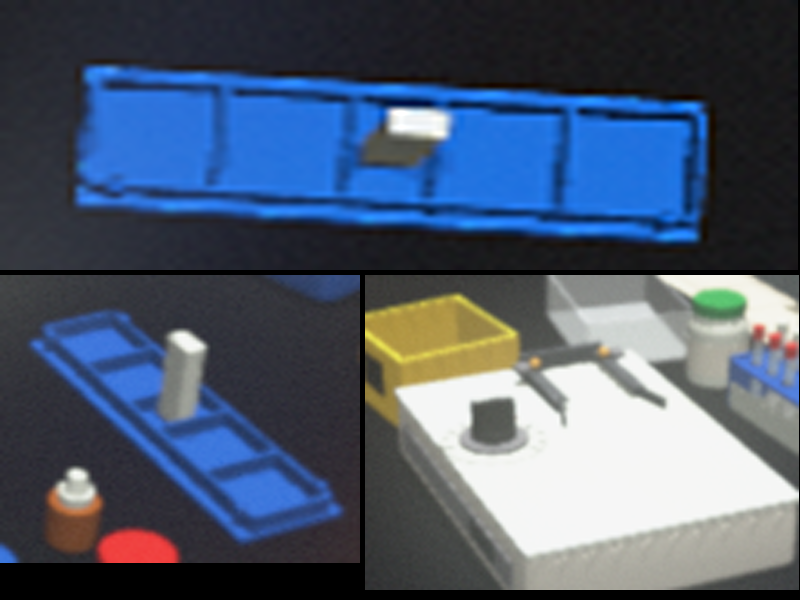

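```bash
cat > plan.py <<'E'
from h import *
np.set_printoptions(precision=4,suppress=True)
C=np.array([.5586,.1228]);YAW=-.074
ux=np.array([np.cos(YAW),np.sin(YAW)]);uy=np.array([-ux[1],ux[0]])
def sh(x,y): return C+ux*x/1000+uy*y/1000
def loc(P): d=np.atleast_2d(P)[:,:2]-C; return np.c_[d@ux,d@uy]*1000
def cur():
    s=robot.read_state();R=cv2.Rodrigues(s['orientation'])[0]
    return np.r_[s['tool_pos'],np.arctan2(R[1,1],R[0,1])],s
def plan(*W,start=None):
    p=cur()[0] if start is None else np.array(start,float)
    print('now',p)
    for w in W:
        w=np.array(w,float);d=w-p;c,s=np.cos(p[3]),np.sin(p[3]);a=-((d[3]+np.pi)%(2*np.pi)-np.pi)
        print('-> %s : %.1f %.1f %.1f %.3f   (%.0f mm)'%(w,1e3*(-s*d[0]+c*d[1]),1e3*(c*d[0]+s*d[1]),-1e3*d[2],a,1e3*np.linalg.norm(d[:3])))
        p=w
E
python3 - <<'E'
from plan import *
print(loc(onz('top',[(202.2,168),(150+120/5.5,130+195/5.4)],.09)))
print('dial skirt',loc(onz('top',[(210.5,209.6)],.09)), 'mark',loc(onz('top',[(201.3,199.4)],.08)),'dial exp',sh(-80,30))
print('start place',sh(45,-85),'dock',sh(45,35))
plan((.28,.40,.25,.95),(.40,.22,.25,.6),(.5,.02,.25,.25),(.59,-.19,.25,-.083),(.632,-.295,.18,-.083),(.632,-.295,.068,-.083))
E
```

```text
[[ 43.3852  63.3694]
 [ 42.5559 154.3127]]
dial skirt [[-80.7452  28.0541]] mark [[-50.6044  59.4271]] dial exp [0.481  0.1586]
start place [0.5972 0.0347] dock [0.6061 0.1544]
now [0.1522 0.5798 0.2057 1.314 ]
-> [0.28 0.4  0.25 0.95] : -169.3 -141.5 -44.3 0.364   (225 mm)
-> [0.4  0.22 0.25 0.6 ] : -202.3 -76.6 -0.0 0.350   (216 mm)
-> [0.5  0.02 0.25 0.25] : -221.5 -30.4 -0.0 0.350   (224 mm)
-> [ 0.59  -0.19   0.25  -0.083] : -225.7 35.2 -0.0 0.333   (228 mm)
-> [ 0.632 -0.295  0.18  -0.083] : -101.2 50.6 70.0 -0.000   (133 mm)
-> [ 0.632 -0.295  0.068 -0.083] : 0.0 0.0 112.0 -0.000   (112 mm)
```

{"fn": "arm_command", "kwargs": {
  "increments": "0 -169 -141 -44 0.364; 0 -169 -141 -44 0.364; 0 -169 -141 -44 0.364; 0 -169 -141 -44 0.364; 0 -169 -141 -44 0.364",
  "grip_force": 50
}}

```text
t: 0.6
tool_pos: [0.2818, 0.3985, 0.2513]
orientation: [0.962, 2.989, 0.0]
force: [0.7, 0.2, -0.9]
opening: 0.0928
gripper_force: 0.0
```

{"fn": "arm_command", "kwargs": {
  "increments": "0 -202 -77 0 0.35; 0 -202 -77 0 0.35; 0 -202 -77 0 0.35; 0 -202 -77 0 0.35; 0 -202 -77 0 0.35"
}}

```text
t: 1.1
tool_pos: [0.4012, 0.2172, 0.2503]
orientation: [1.471, 2.775, -0.002]
force: [-0.4, 0.3, -1.4]
opening: 0.093
gripper_force: 0.0
```

{"fn": "arm_command", "kwargs": {
  "increments": "0 -221 -30 0 0.35; 0 -221 -30 0 0.35; 0 -221 -30 0 0.35; 0 -221 -30 0 0.35; 0 -221 -30 0 0.35"
}}

```text
t: 1.6
tool_pos: [0.5003, 0.0179, 0.2501]
orientation: [1.931, 2.478, -0.002]
force: [0.5, 0.1, 0.3]
opening: 0.0931
gripper_force: 0.0
```

{"fn": "arm_command", "kwargs": {
  "increments": "0 -226 35 0 0.333; 0 -226 35 0 0.333; 0 -226 35 0 0.333; 0 -226 35 0 0.333; 0 -226 35 0 0.333"
}}

```text
t: 2.1
tool_pos: [0.5896, -0.1923, 0.2495]
orientation: [-2.314, -2.124, 0.002]
force: [-0.4, 0.8, 0.3]
opening: 0.0929
gripper_force: 0.0
```

{"fn": "arm_command", "kwargs": {
  "increments": "0 -101 51 70 0; 0 -101 51 70 0; 0 -101 51 70 0; 0 -101 51 70 0; 0 -101 51 70 0"
}}

```text
t: 2.6
tool_pos: [0.631, -0.2936, 0.179]
orientation: [-2.311, -2.124, 0.001]
force: [-0.3, 0.2, 0.5]
opening: 0.0928
gripper_force: 0.0
```

```bash
python3 -c "
from plan import *
p,s=cur();print(s['t'],s['q'])
plan((.632,-.295,.068,-.083))"
```

```text
2.6 [-0.5092  0.4054  1.2146  0.0003  1.5246 -0.4252]
now [ 0.631  -0.2936  0.179  -0.084 ]
-> [ 0.632 -0.295  0.068 -0.083] : -1.4 1.1 111.0 -0.001   (111 mm)
```

{"fn": "arm_command", "kwargs": {
  "increments": "0 -0.5 0.5 50 0; 0 -0.5 0.5 90 0; 0 -0.5 0.5 110 0; 0 -0.5 0.5 110 0; 0 -0.5 0.5 110 0"
}}

```text
t: 3.1
tool_pos: [0.6332, -0.2935, 0.0728]
orientation: [2.309, 2.127, 0.001]
force: [0.7, 0.0, 0.3]
opening: 0.0929
gripper_force: 0.0
```

{"fn": "arm_command", "kwargs": {
  "increments": "1 0 0 0 0; 1 0 0 0 0; 1 0 0 0 0; 1 0 0 0 0; 1 0 0 0 0"
}}

```text
t: 3.6
tool_pos: [0.6324, -0.2943, 0.071]
orientation: [2.311, 2.127, 0.0]
force: [0.7, -0.4, -1.1]
opening: 0.0575
gripper_force: 0.0
```

{"fn": "arm_command", "kwargs": {
  "increments": "1 0 0 0 0; 1 0 0 -10 0; 1 0 0 -20 0; 1 0 0 -20 0; 1 0 0 -20 0"
}}

```text
t: 4.1
tool_pos: [0.6329, -0.2945, 0.0918]
orientation: [2.31, 2.126, 0.001]
force: [0.1, 0.4, -0.3]
opening: 0.0176
gripper_force: 0.0
```

```bash
python3 -c "
from plan import *
for n in('top','side'):
    im=snap(n,n+'1')
T=cv2.imread('pics/top1.png');S=cv2.imread('pics/side1.png')
a=cv2.resize(T[120:220,290:430],None,fx=2.85,fy=2.85);b=cv2.resize(S[180:320,320:460],None,fx=2.85,fy=2.85)
k=np.zeros((400,800,3),np.uint8);k[:a.shape[0],:a.shape[1]]=a;k[:b.shape[0],400:400+b.shape[1]]=b;cv2.imwrite('pics/c3.png',k)
p,s=cur();print(s['t'],s['force'],s['opening'],s['gripper_force'])
x,y=sh(45,-85);m=sh(45,-160)
plan((.615,-.2,.2,-.08),(*m,.19,-.074),(x,y,.17,-.074))"
```

```text
4.2 [-0.0721  0.0924 -0.722 ] 0.009461966421516923 0.0
now [ 0.6322 -0.2941  0.0905 -0.083 ]
-> [ 0.615 -0.2    0.2   -0.08 ] : 92.4 -25.0 -109.5 -0.003   (145 mm)
-> [ 0.5916 -0.0401  0.19   -0.074 ] : 157.5 -36.1 10.0 -0.006   (162 mm)
-> [ 0.5972  0.0347  0.17   -0.074 ] : 75.0 0.0 20.0 -0.000   (78 mm)
```

View pics/c3.png

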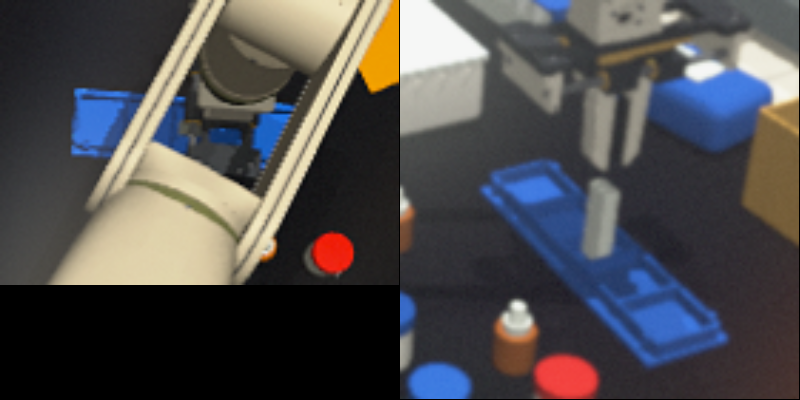

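```bash
python3 -c "
from plan import *
print(proj('side',[[.632,-.294,.0655],[.632,-.294,.078],[.632,-.294,.1]]), 'fin base seen (390,268)')
p,s=cur();print(s['opening'],p)
print(tri((359.6,160),(391.6,245.8)))
for z in (.06,.07,.08,.09,.1): print(z, onz('side',[(390,238)],z))
"
```

```text
[[391.1221 249.9614]
 [391.6982 245.5426]
 [392.7252 237.6537]] fin base seen (390,268)
0.009461966421516923 [ 0.6322 -0.2941  0.0905 -0.083 ]
(array([ 0.6318, -0.2949,  0.078 ]), np.float64(0.001251211816525659))
0.06 [[ 0.6675 -0.2454  0.06  ]]
0.07 [[ 0.657  -0.2571  0.07  ]]
0.08 [[ 0.6465 -0.2688  0.08  ]]
0.09 [[ 0.636  -0.2805  0.09  ]]
0.1 [[ 0.6255 -0.2922  0.1   ]]
```

```bash
python3 -c "
from plan import *
S=snap('side','side2')
k=cv2.resize(S[170:290,330:450],None,fx=5,fy=5,interpolation=cv2.INTER_CUBIC)
for z,c in((.0655,(0,0,255)),(.0905,(0,255,0))):
    u=(proj('side',[[.6322,-.2941,z]])[0]-[330,170])*5; cv2.circle(k,tuple(int(v) for v in u),4,c,-1)
cv2.imwrite('pics/c4.png',k)
p,s=cur();print(s['t'],s['opening'],p,s['gripper_force'])
"
```

```text
4.25 0.005296075713338467 [ 0.6321 -0.294   0.0902 -0.0829] 0.0
```

View pics/c4.png

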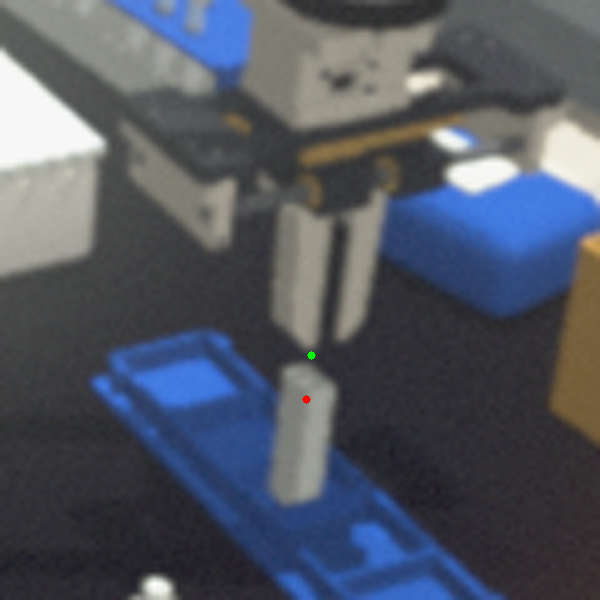

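```bash
python3 -c "
from plan import *
S=cv2.imread('pics/side0.png')
k=cv2.resize(S[60:140,60:140],None,fx=5,fy=5,interpolation=cv2.INTER_CUBIC)
def dot(P,c,o,k):
    u=(proj('side',[P])[0]-o)*5; cv2.circle(k,tuple(int(v) for v in u),3,c,-1)
for z,c in((.1807,(0,0,255)),(.2057,(0,255,0))):
  for t in(-.0465,0,.0465): dot([.1522+t*np.cos(1.314),.5798+t*np.sin(1.314),z],c,[60,60],k)
cv2.imwrite('pics/c5.png',k)
"
```

```text
(no output)
```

View pics/c5.png

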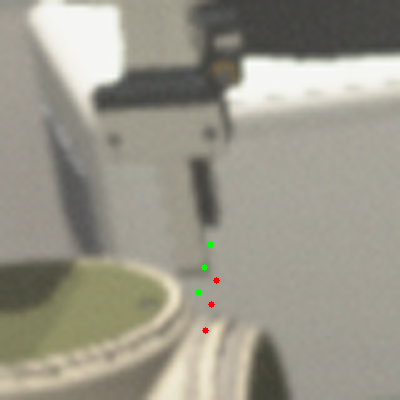

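{"fn": "arm_command", "kwargs": {
  "increments": "1 0 0 4 0; 1 0 0 8 0; 1 0 0 10 0; 1 0 0 10 0",
  "grip_force": 50
}}

```text
t: 4.65
tool_pos: [0.6318, -0.2939, 0.0796]
orientation: [-2.311, -2.126, 0.001]
force: [0.5, 0.4, -0.1]
opening: 0.0004
gripper_force: 0.0
```

{"fn": "arm_command", "kwargs": {
  "increments": "1 0 0 2 0; 1 0 0 2 0; 1 0 0 2 0"
}}

```text
t: 4.95
tool_pos: [0.6323, -0.2942, 0.0787]
orientation: [2.312, 2.127, 0.0]
force: [-0.3, -0.1, 0.5]
opening: 0.0006
gripper_force: 0.0
```

{"fn": "arm_command", "kwargs": {
  "increments": "1 0 0 2 0; 1 0 0 2 0; 1 0 0 2 0"
}}

```text
t: 5.25
tool_pos: [0.6322, -0.2941, 0.0766]
orientation: [-2.312, -2.127, 0.0]
force: [0.7, -0.5, 0.4]
opening: 0.0006
gripper_force: 0.0
```

{"fn": "arm_command", "kwargs": {
  "increments": "1 0 0 2 0; 1 0 0 2 0; 1 0 0 2 0"
}}

```text
t: 5.55
tool_pos: [0.6322, -0.2941, 0.0745]
orientation: [-2.312, -2.127, 0.0]
force: [-0.4, 0.2, 0.2]
opening: 0.001
gripper_force: 0.0
```

{"fn": "arm_command", "kwargs": {
  "increments": "1 0 0 2 0; 1 0 0 2 0; 1 0 0 2 0"
}}

```text
t: 5.85
tool_pos: [0.6322, -0.2941, 0.0725]
orientation: [-2.312, -2.127, 0.0]
force: [0.4, -0.2, 0.2]
opening: 0.0003
gripper_force: 0.0
```

```bash
python3 -c "
from plan import *
S=snap('side','side3')
k=cv2.resize(S[190:290,340:440],None,fx=6,fy=6,interpolation=cv2.INTER_CUBIC)
p,s=cur();print(s['t'],s['opening'],p,s['force'])
T=snap('top')
u=(proj('side',[p[:3]])[0]-[340,190])*6; cv2.circle(k,tuple(int(v) for v in u),4,(0,255,0),-1)
print(proj('top',[p[:3]]))
k2=np.zeros((600,800,3),np.uint8);k2[:,:600]=k;k2[:400,600:]=cv2.resize(T[110:210,330:380],None,fx=4,fy=4)
cv2.imwrite('pics/c6.png',k2)
"
```

```text
5.9 0.0005267348241238824 [ 0.6323 -0.2941  0.0726 -0.083 ] [ 0.11    1.0555 -0.0608]
[[358.9442 160.4446]]
```

View pics/c6.png

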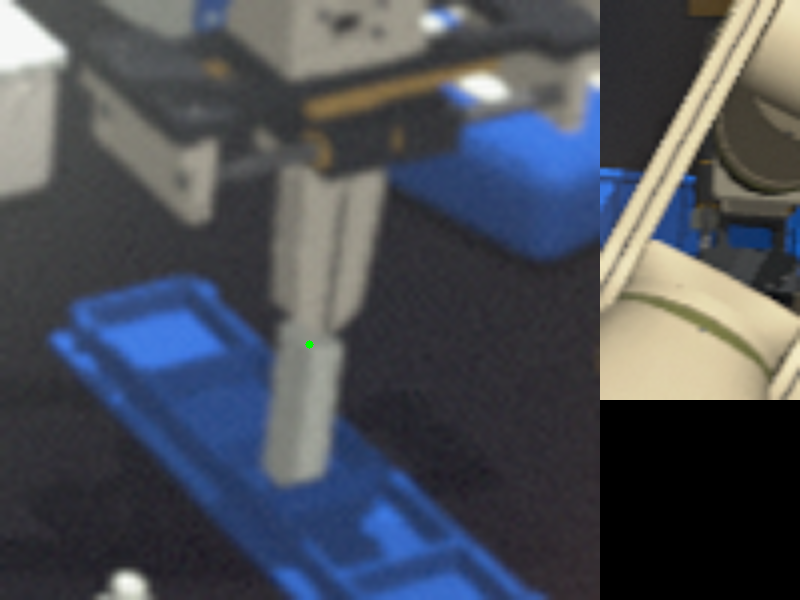

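{"fn": "arm_command", "kwargs": {
  "increments": "1 0 0 1.5 0; 1 0 0 1.5 0; 1 0 0 1.5 0"
}}

```text
t: 6.25
tool_pos: [0.6322, -0.2941, 0.0711]
orientation: [-2.312, -2.127, 0.0]
force: [0.1, 0.9, 0.1]
opening: 0.0005
gripper_force: 0.0
```

{"fn": "arm_command", "kwargs": {
  "increments": "1 0 0 1.5 0; 1 0 0 1.5 0; 1 0 0 1.5 0"
}}

```text
t: 6.55
tool_pos: [0.6322, -0.2942, 0.0695]
orientation: [-2.312, -2.127, 0.0]
force: [0.6, -0.6, 0.3]
opening: 0.0004
gripper_force: 0.0
```

{"fn": "arm_command", "kwargs": {
  "increments": "1 0 0 1.5 0; 1 0 0 1.5 0; 1 0 0 1.5 0"
}}

```text
t: 6.85
tool_pos: [0.6322, -0.2941, 0.068]
orientation: [-2.312, -2.127, 0.0]
force: [-0.6, 0.2, 1.0]
opening: 0.0008
gripper_force: 0.0
```

{"fn": "arm_command", "kwargs": {
  "increments": "1 0 0 1.5 0; 1 0 0 1.5 0; 1 0 0 1.5 0"
}}

```text
t: 7.15
tool_pos: [0.6323, -0.2942, 0.0666]
orientation: [-2.312, -2.127, 0.0]
force: [0.3, 0.5, 1.0]
opening: 0.0007
gripper_force: 0.0
```

{"fn": "arm_command", "kwargs": {
  "increments": "1 0 0 1.5 0; 1 0 0 1.5 0; 1 0 0 1.5 0"
}}

```text
t: 7.45
tool_pos: [0.6324, -0.2943, 0.0663]
orientation: [2.311, 2.127, 0.0]
force: [-3.2, 1.9, 6.1]
opening: 0.0003
gripper_force: 3.4
```

{"fn": "arm_command", "kwargs": {
  "increments": "1 0 0 1.5 0; 1 0 0 1.5 0; 1 0 0 1.5 0"
}}

```text
t: 7.75
tool_pos: [0.6325, -0.2943, 0.0663]
orientation: [2.311, 2.127, 0.0]
force: [-7.5, 3.6, 15.2]
opening: 0.0006
gripper_force: 7.6
```

```bash
python3 -c "
from plan import *
S=snap('side','side4')
k=cv2.resize(S[190:290,340:440],None,fx=5,fy=5,interpolation=cv2.INTER_CUBIC)
p,s=cur();print(s['t'],s['opening'],p,s['force'])
S0=cv2.imread('pics/side2.png')
k=np.hstack([cv2.resize(x[190:290,350:416],None,fx=6,fy=6,interpolation=cv2.INTER_CUBIC) for x in(S0,S)])
cv2.imwrite('pics/c7.png',k)
"
```

```text
7.8 0.00022892635427160918 [ 0.6325 -0.2943  0.0663 -0.0829] [-8.207   4.224  14.4288]
```

View pics/c7.png

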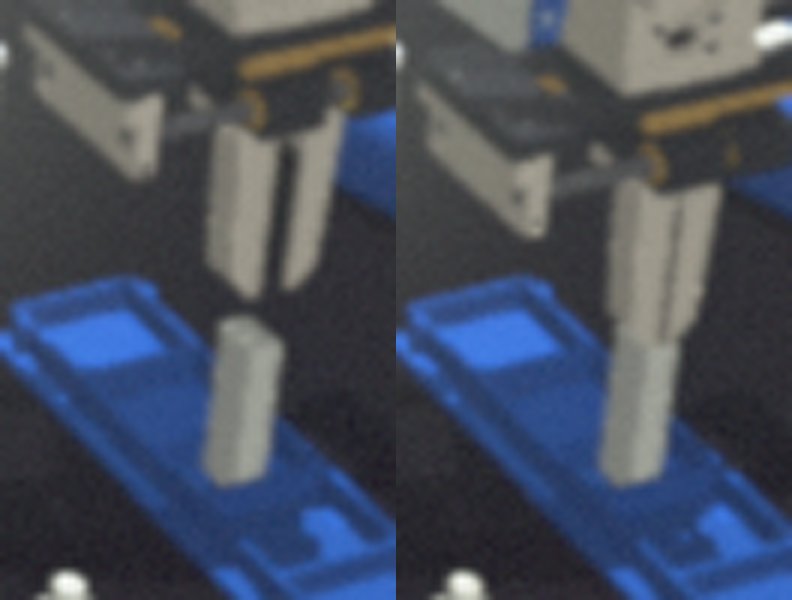

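{"fn": "arm_command", "kwargs": {
  "increments": "1 0 0 -10 0; 1 0 0 -18 0; 0.4 0 0 -18 0; 0.4 0 0 -18 0; 0.4 0 0 -18 0"
}}

```text
t: 8.3
tool_pos: [0.632, -0.2941, 0.0811]
orientation: [-2.311, -2.127, 0.0]
force: [0.0, -0.6, 1.2]
opening: 0.0199
gripper_force: 0.0
```

{"fn": "arm_command", "kwargs": {
  "increments": "0.4 0 0 0 0; 0.4 0 0 0 0; 0.4 0 0 0 0; 0.4 0 0 0 0; 0.4 0 0 0 0"
}}

```text
t: 8.8
tool_pos: [0.6323, -0.2941, 0.0816]
orientation: [-2.312, -2.127, -0.0]
force: [0.2, 0.1, -0.8]
opening: 0.055
gripper_force: 0.0
```

{"fn": "arm_command", "kwargs": {
  "increments": "0.4 0 0 20 0; 0.4 0 0 40 0; 0.4 0 0 50 0; 0.4 0 0 50 0"
}}

```text
t: 9.2
tool_pos: [0.6308, -0.2933, 0.0293]
orientation: [-2.309, -2.125, 0.002]
force: [-0.5, -0.3, 1.0]
opening: 0.0556
gripper_force: 0.0
```

{"fn": "arm_command", "kwargs": {
  "increments": "1 0 0 0 0; 1 0 0 0 0; 1 0 0 0 0; 1 0 0 0 0; 1 0 0 0 0"
}}

```text
t: 9.7
tool_pos: [0.6326, -0.2943, 0.0322]
orientation: [2.311, 2.127, 0.0]
force: [-1.0, 0.2, 0.6]
opening: 0.0204
gripper_force: 0.0
```

{"fn": "arm_command", "kwargs": {
  "increments": "1 0 0 0 0; 1 0 0 0 0; 1 0 0 0 0"
}}

```text
t: 10.0
tool_pos: [0.6325, -0.2942, 0.0318]
orientation: [2.311, 2.127, 0.0]
force: [0.9, -0.5, 1.0]
opening: 0.0137
gripper_force: 50.0
```

```bash
python3 -c "
from plan import *
x,y=sh(45,-88);m=sh(45,-170)
plan((.6322,-.2942,.172,-.083),(.612,-.17,.172,-.08),(*m,.165,-.074),(x,y,.140,-.074),start=(.6324,-.2942,.0315,-.083))"
```

```text
now [ 0.6324 -0.2942  0.0315 -0.083 ]
-> [ 0.6322 -0.2942  0.172  -0.083 ] : -0.0 -0.2 -140.5 -0.000   (141 mm)
-> [ 0.612 -0.17   0.172 -0.08 ] : 122.1 -30.4 -0.0 -0.003   (126 mm)
-> [ 0.5909 -0.0501  0.165  -0.074 ] : 117.9 -30.6 7.0 -0.006   (122 mm)
-> [ 0.597   0.0317  0.14   -0.074 ] : 82.0 0.0 25.0 -0.000   (86 mm)
```

{"fn": "arm_command", "kwargs": {
  "increments": "1 0 0 -15 0; 1 0 0 -50 0; 1 0 0 -85 0; 1 0 0 -120 0; 1 0 0 -140 0"
}}

```text
t: 10.5
tool_pos: [0.6332, -0.2947, 0.1762]
orientation: [2.309, 2.125, 0.002]
force: [0.5, -0.1, -3.3]
opening: 0.0139
gripper_force: 50.0
```

{"fn": "arm_command", "kwargs": {
  "increments": "1 25 -6 0 0; 1 60 -15 0 0; 1 95 -24 0 -0.003; 1 115 -29 0 -0.003; 1 122 -30.5 0 -0.003"
}}

```text
t: 11.0
tool_pos: [0.6116, -0.1678, 0.1721]
orientation: [-2.306, -2.133, 0.0]
force: [0.2, -0.3, -4.2]
opening: 0.0137
gripper_force: 50.0
```

{"fn": "arm_command", "kwargs": {
  "increments": "1 25 -7 1 -0.003; 1 60 -16 3 -0.006; 1 95 -25 5 -0.006; 1 113 -29 7 -0.006; 1 118 -30.5 7 -0.006"
}}

```text
t: 11.5
tool_pos: [0.5908, -0.0488, 0.1645]
orientation: [-2.3, -2.14, 0.001]
force: [0.8, -0.3, -3.2]
opening: 0.0137
gripper_force: 50.0
```

{"fn": "arm_command", "kwargs": {
  "increments": "1 20 0 5 0; 1 45 0 12 0; 1 65 0 20 0; 1 82 0 25 0; 1 82 0 25 0"
}}

```text
t: 12.0
tool_pos: [0.5969, 0.0328, 0.1387]
orientation: [-2.3, -2.138, 0.001]
force: [-0.2, -0.3, -3.9]
opening: 0.0137
gripper_force: 5.0
```

```bash
python3 -c "
from plan import *
T=snap('top','top5');S=snap('side','side5')
p,s=cur();print(s['t'],s['opening'],p,s['force'],loc(p[:2]))
k=np.zeros((600,800,3),np.uint8)
a=cv2.resize(T[125:235,150:310],None,fx=5,fy=3,interpolation=cv2.INTER_CUBIC)[:330];b=cv2.resize(S[110:240,200:420],None,fx=2.05,fy=2.05,interpolation=cv2.INTER_CUBIC)
k[:330,:800]=a;k[333:333+b.shape[0],:b.shape[1]]=b
cv2.imwrite('pics/c8.png',k)
x,y=sh(45,-88)
plan((x,y,.113,-.074))
"
```

```text
12.1 0.013866058218951257 [ 0.5974  0.031   0.1397 -0.0738] [ 0.5599 -0.1443 -2.3736] [[ 45.4329 -88.655 ]]
now [ 0.5974  0.031   0.1397 -0.0738]
-> [ 0.597   0.0317  0.113  -0.074 ] : 0.7 -0.4 26.7 0.000   (27 mm)
```

View pics/c8.png

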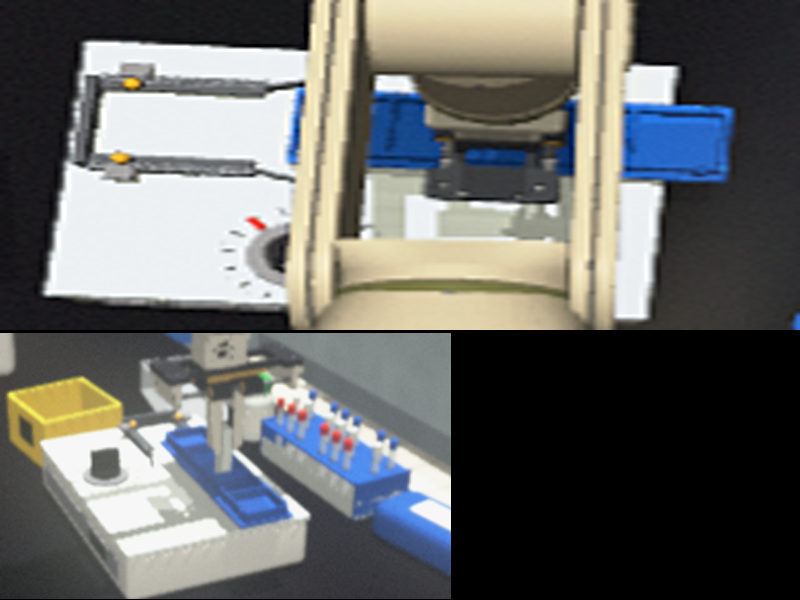

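```bash
python3 -c "
from det import *
from plan import *
T=cv2.imread('pics/top5.png')
m=mask(T,'blue');ys,xs=np.where(m[:,200:310]>0);xs=xs+200
k=(ys>140)&(ys<195);pts=np.c_[xs[k],ys[k]]
for z in(.08,.112):
    L=loc(onz('top',pts,z)).astype(np.float32);r=cv2.minAreaRect(L);print(z,r,L.min(0),L.max(0))
p,s=cur();print(s['gripper_force'],s['force'],p)
S=cv2.imread('pics/side5.png')
for a,q,b in blobs(S,'blue',300): print(a,q,b)
"
```

```text
0.08 ((50.55950927734375, -85.67630004882812), (266.8160705566406, 79.7706298828125), 89.92517852783203) [  10.5472 -219.1002] [90.556  47.7329]
0.112 ((43.88506317138672, -87.39730834960938), (261.0851135253906, 78.0572280883789), 89.92517852783203) [   4.7322 -217.9554] [83.0225 43.1464]
49.998804330825806 [ 0.5599 -0.1443 -2.3736] [ 0.5974  0.031   0.1397 -0.0738]
2923 [269.7  75.7] [232  44  66  71]
2271 [396.9 196.2] [328 150 122  83]
479 [323.2 193.4] [304 182  38  23]
301 [314.8 289. ] [304 281  22  17]
355 [333.3 315.8] [322 307  24  19]
```

{"fn": "arm_command", "kwargs": {
  "increments": "1 0 0 8 0; 1 0 0 16 0; 1 0 0 22 0; 1 0 0 24 0; 1 0 0 24 0",
  "grip_force": 60
}}

```text
t: 12.6
tool_pos: [0.5967, 0.0315, 0.1151]
orientation: [-2.302, -2.137, 0.001]
force: [-0.0, 1.3, -4.0]
opening: 0.0138
gripper_force: 60.0
```

{"fn": "arm_command", "kwargs": {
  "increments": "1 0 0 1.5 0; 1 0 0 1.5 0; 1 0 0 1.5 0; 1 0 0 1.5 0"
}}

```text
t: 13.0
tool_pos: [0.5973, 0.0318, 0.1144]
orientation: [2.302, 2.138, 0.0]
force: [0.4, -1.0, -2.5]
opening: 0.0139
gripper_force: 60.0
```

{"fn": "arm_command", "kwargs": {
  "increments": "1 0 0 1 0; 1 0 0 1 0; 1 0 0 1 0; 1 0 0 1 0"
}}

```text
t: 13.4
tool_pos: [0.5976, 0.032, 0.114]
orientation: [2.301, 2.137, 0.002]
force: [-1.9, 2.7, 5.9]
opening: 0.0132
gripper_force: 60.0
```

{"fn": "arm_command", "kwargs": {
  "increments": "1 10 0 -0.5 0; 1 20 -0.5 -0.5 0; 1 30 -0.5 -0.5 0; 1 40 -0.5 -0.5 0; 1 40 -0.5 -0.5 0"
}}

```text
t: 13.9
tool_pos: [0.5996, 0.0738, 0.1136]
orientation: [-2.3, -2.139, -0.001]
force: [0.1, 4.4, 1.7]
opening: 0.0135
gripper_force: 60.0
```

```bash
python3 -c "
from plan import *
p,s=cur();print(p,s['force'],s['wrist_torque'],loc(p[:2]))"
```

```text
[ 0.5996  0.0738  0.1136 -0.0724] [0.0553 4.3878 1.7193] [-0.4037  0.0339 -0.022 ] [[ 44.5091 -45.7931]]
```

{"fn": "arm_command", "kwargs": {
  "increments": "1 10 0 0 0; 1 20 0 0 0; 1 30 0 0 0; 1 40 0 0 0; 1 50 0 0 0"
}}

```text
t: 14.4
tool_pos: [0.6032, 0.1224, 0.1136]
orientation: [-2.302, -2.138, 0.0]
force: [0.2, -3.7, 0.6]
opening: 0.0135
gripper_force: 60.0
```

```bash
python3 -c "
from plan import *
p,s=cur();print(p,s['force'],s['wrist_torque'],loc(p[:2]))"
```

```text
[ 0.6032  0.1224  0.1136 -0.0739] [ 0.1967 -3.6632  0.5607] [-1.3391  0.0785 -0.0043] [[44.5433  2.9463]]
```

{"fn": "arm_command", "kwargs": {
  "increments": "1 6 0 0 0; 1 12 0 0 0; 1 18 0 0 0; 1 24 0 0 0; 1 28 0 0 0"
}}

```text
t: 14.9
tool_pos: [0.6052, 0.149, 0.1133]
orientation: [2.302, 2.137, -0.002]
force: [-0.3, -6.7, 1.0]
opening: 0.0136
gripper_force: 60.0
```

{"fn": "arm_command", "kwargs": {
  "increments": "1 3 0 0 0; 1 4 0 0 0; 1 4 0 0 0; 1 4 0 0 0"
}}

```text
t: 15.3
tool_pos: [0.6057, 0.1543, 0.1136]
orientation: [-2.301, -2.138, -0.002]
force: [1.7, 3.0, -0.7]
opening: 0.0138
gripper_force: 60.0
```

```bash
python3 -c "
from plan import *
p,s=cur();print(p,s['force'],s['wrist_torque'],loc(p[:2]))"
```

```text
[ 0.6057  0.1543  0.1136 -0.0737] [ 1.7397  3.0037 -0.7235] [-0.5019 -0.1549 -0.1464] [[44.6344 34.9241]]
```

{"fn": "arm_command", "kwargs": {
  "increments": "1 1 0 0 0; 1 1 0 0 0; 1 1.5 0 0 0; 1 1.5 0 0 0"
}}

```text
t: 15.7
tool_pos: [0.6058, 0.1548, 0.1136]
orientation: [2.302, 2.137, 0.0]
force: [1.4, -0.3, -1.0]
opening: 0.0138
gripper_force: 60.0
```

{"fn": "arm_command", "kwargs": {
  "increments": "1 1 0 0 0; 1 1.5 0 0 0; 1 1.5 0 0 0"
}}

```text
t: 16.0
tool_pos: [0.6058, 0.155, 0.1136]
orientation: [2.302, 2.136, -0.003]
force: [-0.5, -6.5, 0.1]
opening: 0.0138
gripper_force: 60.0
```

{"fn": "arm_command", "kwargs": {
  "increments": "1 1 0 0 0; 1 1.5 0 0 0; 1 1.5 0 0 0"
}}

```text
t: 16.3
tool_pos: [0.6059, 0.1551, 0.1136]
orientation: [2.302, 2.134, -0.005]
force: [0.5, -13.6, 1.5]
opening: 0.0141
gripper_force: 60.0
```

{"fn": "arm_command", "kwargs": {
  "increments": "1 1.5 0 0 0; 1 2.5 0 0 0; 1 2.5 0 0 0; 1 2.5 0 0 0"
}}

```text
t: 16.7
tool_pos: [0.606, 0.1552, 0.114]
orientation: [2.301, 2.132, -0.009]
force: [-3.8, -22.5, 5.7]
opening: 0.0136
gripper_force: 60.0
```

{"fn": "arm_command", "kwargs": {
  "increments": "1 -3 0 0 0; 1 -6 0 0 0; 0.3 -6 0 0 0; 0.3 -6 0 0 0; 0.3 -6 0 0 0"
}}

```text
t: 17.2
tool_pos: [0.6056, 0.1548, 0.1137]
orientation: [-2.302, -2.138, -0.0]
force: [0.6, 0.2, -0.7]
opening: 0.0328
gripper_force: 0.0
```

{"fn": "arm_command", "kwargs": {
  "increments": "0.3 0 0 0 0; 0.3 0 0 -30 0; 0.3 0 0 -80 0; 0.3 0 0 -120 0; 0.3 0 0 -140 0"
}}

```text
t: 17.7
tool_pos: [0.6072, 0.155, 0.259]
orientation: [2.299, 2.136, 0.008]
force: [-0.5, -0.5, -0.7]
opening: 0.0649
gripper_force: 0.0
```

```bash
python3 -c "
from plan import *
p,s=cur();print(p,s['force'],s['opening'],loc(p[:2]))
plan((.58,-.08,.22,.05),(.50,-.3,.22,-.1),(.487,-.4405,.13,-.1),(.487,-.4405,.012,-.1))"
```

```text
[ 0.6072  0.155   0.259  -0.0737] [-0.5053 -0.4729 -0.7263] 0.06491430862182761 [[46.1191 35.6651]]
now [ 0.6072  0.155   0.259  -0.0737]
-> [ 0.58 -0.08  0.22  0.05] : -236.3 -9.9 39.0 -0.124   (240 mm)
-> [ 0.5  -0.3   0.22 -0.1 ] : -215.7 -90.9 -0.0 0.150   (234 mm)
-> [ 0.487  -0.4405  0.13   -0.1   ] : -141.1 1.1 90.0 -0.000   (167 mm)
-> [ 0.487  -0.4405  0.012  -0.1   ] : 0.0 0.0 118.0 -0.000   (118 mm)
```

{"fn": "arm_command", "kwargs": {
  "increments": "0.35 -50 -2 8 -0.03; 0.35 -100 -4 16 -0.06; 0.35 -150 -6 24 -0.09; 0.35 -200 -8 32 -0.12; 0.35 -236 -10 39 -0.124",
  "grip_force": 20
}}

```text
t: 18.2
tool_pos: [0.5777, -0.0826, 0.2145]
orientation: [2.164, 2.276, -0.0]
force: [0.0, -0.0, 0.3]
opening: 0.0603
gripper_force: 0.0
```

{"fn": "arm_command", "kwargs": {
  "increments": "0.35 -216 -91 0 0.15; 0.35 -216 -91 0 0.15; 0.35 -216 -91 0 0.15; 0.35 -216 -91 0 0.15; 0.35 -216 -91 0 0.15"
}}

```text
t: 18.7
tool_pos: [0.4968, -0.3032, 0.2148]
orientation: [2.331, 2.106, -0.001]
force: [0.0, 1.0, 0.4]
opening: 0.0611
gripper_force: 0.0
```

```bash
cat > look.py <<'E'
from det import *
from plan import *
def look(tag):
    T=snap('top','top'+tag);S=snap('side','side'+tag)
    for c,lo,hi in(('blue',60,260),('red',60,260),('amber',30,80)):
        for a,u,b in blobs(T,c,lo,hi):
            if u[1]<130 : continue
            P=onz('top',[u],.046)[0] if c!='amber' else onz('top',[u],.02)[0]
            print('top',c,a,u,P[:2],'local',loc(P)[0])
    for c in('blue','red'):
        for a,u,b in blobs(S,c,100,450):
            if u[1]>140: print('side',c,a,u,onz('side',[u],.042)[0][:2],'deck',loc(onz('side',[u],.128))[0])
    return T,S
def rackpose(T):
    m=mask(T,'blue');ys,xs=np.where(m>0);Q=loc(onz('top',np.c_[xs,ys],.088))
    k=(abs(Q[:,0]-45)<55)&(abs(Q[:,1]-35)<150);Q=Q[k].astype(np.float32);print('rack',len(Q),cv2.minAreaRect(Q))
E
python3 -c "
from look import *
T,S=look('6');rackpose(T);print(cur()[0]);plan((.487,-.4405,.13,-.1),(.487,-.4405,.010,-.1))"
```

```text
top blue 165 [315.3 232.8] [ 0.4126 -0.1591] local [-124.7737 -291.9096]
top blue 164 [366.7 232.4] [ 0.413  -0.3168] local [-112.6819 -449.1575]
top red 114 [404.5 207.1] [ 0.4907 -0.4355] local [ -26.4166 -561.8018]
top amber 51 [324.7 207.4] [ 0.4945 -0.1922] local [ -40.6275 -318.9005]
side blue 312 [289.9 170. ] [0.6505 0.2386] deck [  8.9002 -40.4898]
side blue 202 [280.8 252.3] [ 0.4133 -0.153 ] deck [-173.6396 -399.107 ]
side blue 239 [294.9 269. ] [ 0.411  -0.2272] deck [-170.7619 -464.2918]
side blue 284 [314.8 289.3] [ 0.4139 -0.3113] deck [-162.7696 -537.8613]
side blue 353 [333.3 315.9] [ 0.4036 -0.4018] deck [-165.9543 -617.8104]
side red 106 [481.4 214.6] [ 0.9809 -0.247 ] deck [ 329.9951 -444.6908]
side red 342 [377.9 312.9] [ 0.4895 -0.4364] deck [ -88.4308 -642.6257]
rack 1921 ((44.49901580810547, 36.097679138183594), (260.6084289550781, 75.50545501708984), 89.60070037841797)
[ 0.4963 -0.3044  0.2146 -0.1047]
now [ 0.4963 -0.3044  0.2146 -0.1047]
-> [ 0.487  -0.4405  0.13   -0.1   ] : -136.4 5.0 84.6 -0.005   (161 mm)
-> [ 0.487  -0.4405  0.01   -0.1   ] : 0.0 0.0 120.0 -0.000   (120 mm)
```

{"fn": "arm_command", "kwargs": {
  "increments": "0.35 -40 1 25 0; 0.35 -80 3 50 0; 0.35 -120 4 75 0; 0.35 -136 5 84 0; 0.35 -136 5 84 0"
}}

```text
t: 19.3
tool_pos: [0.4883, -0.4364, 0.1277]
orientation: [-2.329, -2.103, 0.0]
force: [-0.4, 0.4, -0.2]
opening: 0.0605
gripper_force: 0.0
```

{"fn": "arm_command", "kwargs": {
  "increments": "0.35 0 0 40 0; 0.35 0 0 80 0; 0.35 0 0 105 0; 0.35 0 0 118 0; 0.35 0 0 118 0"
}}

```text
t: 19.8
tool_pos: [0.4894, -0.4341, 0.0113]
orientation: [-2.326, -2.107, -0.0]
force: [-0.0, 0.7, -0.4]
opening: 0.0607
gripper_force: 0.0
```

{"fn": "arm_command", "kwargs": {
  "increments": "1 0 0 0 0; 1 0 0 0 0; 1 0 0 0 0; 1 0 0 0 0; 1 0 0 0 0"
}}

```text
t: 20.3
tool_pos: [0.4909, -0.4374, 0.0152]
orientation: [2.327, 2.105, 0.001]
force: [0.1, 1.0, 5.6]
opening: 0.0438
gripper_force: 20.0
```

{"fn": "arm_command", "kwargs": {
  "increments": "1 0 0 -30 0; 1 0 0 -70 0; 1 0 0 -110 0; 1 0 0 -150 0; 1 0 0 -170 0"
}}

```text
t: 20.8
tool_pos: [0.491, -0.4378, 0.1886]
orientation: [2.325, 2.103, 0.0]
force: [-0.0, -1.1, -0.9]
opening: 0.0432
gripper_force: 20.0
```

```bash
python3 -c "
from plan import *
p,s=cur();print(p,s['force'],s['opening'],s['gripper_force'])
plan((.54,-.23,.22,-.1),(.56,.01,.22,-.05),(.55,.23,.22,0),(.5367,.4414,.2,0),(.5367,.4414,.11,0))"
```

```text
[ 0.491  -0.4378  0.1886 -0.1003] [-0.0433 -1.1264 -0.9434] 0.04322805319687308 19.99926120042801
now [ 0.491  -0.4378  0.1886 -0.1003]
-> [ 0.54 -0.23  0.22 -0.1 ] : 211.7 28.0 -31.4 -0.000   (216 mm)
-> [ 0.56  0.01  0.22 -0.05] : 240.8 -4.1 -0.0 -0.050   (241 mm)
-> [0.55 0.23 0.22 0.  ] : 219.2 -21.0 -0.0 -0.050   (220 mm)
-> [0.5367 0.4414 0.2    0.    ] : 211.4 -13.3 20.0 -0.000   (213 mm)
-> [0.5367 0.4414 0.11   0.    ] : 0.0 0.0 90.0 -0.000   (90 mm)
```

```bash
python3 -c "
from det import *
from plan import *
S=snap('side','side7');p,s=cur();print(p,s['force'],s['opening'])
for a,u,b in blobs(S,'red',60,600):
  if u[1]>140:
    print(a,u,b)
for dz in(-.02,0,.02,.04): print(dz,proj('side',[p[:3]+[0,0,dz]]))
k=cv2.resize(S[170:320,310:440],None,fx=4,fy=4,interpolation=cv2.INTER_CUBIC);cv2.imwrite('pics/c9.png',k)
"
```

```text
[ 0.4918 -0.4387  0.1914 -0.1002] [0.4964 0.4975 2.5748] 0.04380599286927437
112 [468.8 210.3] [466 192   7  38]
112 [481.3 215. ] [474 196  15  37]
264 [389.5 243.2] [381 235  18  17]
-0.02 [[386.0518 261.6691]]
0 [[387.1363 253.095 ]]
0.02 [[388.241  244.3445]]
0.04 [[389.3661 235.4124]]
```

View pics/c9.png

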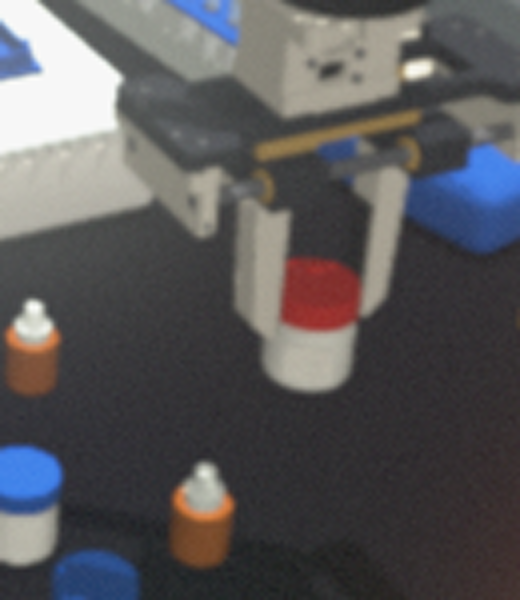

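{"fn": "arm_command", "kwargs": {
  "increments": "1 45 6 -6 0; 1 90 12 -12 0; 1 135 18 -18 0; 1 180 24 -25 0; 1 212 28 -30 0"
}}

```text
t: 21.35
tool_pos: [0.5391, -0.2255, 0.2131]
orientation: [2.328, 2.109, 0.001]
force: [-0.0, -0.6, -0.6]
opening: 0.0435
gripper_force: 20.0
```

{"fn": "arm_command", "kwargs": {
  "increments": "1 50 -1 0 -0.01; 1 100 -2 0 -0.02; 1 150 -3 0 -0.03; 1 200 -4 0 -0.04; 1 241 -4 0 -0.05"
}}

```text
t: 21.85
tool_pos: [0.5584, 0.0147, 0.2127]
orientation: [2.275, 2.166, 0.001]
force: [0.9, -0.9, -0.9]
opening: 0.0435
gripper_force: 20.0
```

{"fn": "arm_command", "kwargs": {
  "increments": "1 50 -5 0 -0.01; 1 100 -10 0 -0.02; 1 150 -15 0 -0.03; 1 200 -20 0 -0.04; 1 219 -21 0 -0.05"
}}

```text
t: 22.35
tool_pos: [0.5475, 0.2361, 0.2125]
orientation: [-2.217, -2.225, -0.001]
force: [0.3, -0.9, -1.4]
opening: 0.0438
gripper_force: 20.0
```

{"fn": "arm_command", "kwargs": {
  "increments": "1 50 -3 5 0; 1 100 -6 10 0; 1 150 -9 15 0; 1 195 -12 20 0; 1 211 -13 20 0"
}}

```text
t: 22.85
tool_pos: [0.5335, 0.4468, 0.1908]
orientation: [-2.217, -2.224, 0.002]
force: [-0.1, -0.7, -0.7]
opening: 0.0434
gripper_force: 20.0
```

```bash
python3 -c "
from det import *
from plan import *
p,s=cur();print(p,s['opening'])
T=snap('top','top8')
ys,xs=np.where(mask(T,'yellow')[150:240,60:160]>0);Q=onz('top',np.c_[xs+60,ys+150],.085)[:,:2];print(Q.min(0),Q.max(0))
T=cv2.imread('pics/top0.png')
ys,xs=np.where(mask(T,'yellow')[150:240,60:160]>0);Q=onz('top',np.c_[xs+60,ys+150],.085)[:,:2].astype(np.float32);print(cv2.minAreaRect(Q))
plan((.5367,.4414,.2,0),(.5367,.4414,.05,0))"
```

```text
[0.5335 0.4468 0.1908 0.0033] 0.04344872889251273
[0.4597 0.3447] [0.6078 0.4806]
((0.5311487913131714, 0.42900753021240234), (0.15137407183647156, 0.16209201514720917), 3.753823757171631)
now [0.5334 0.4475 0.1911 0.0039]
-> [0.5367 0.4414 0.2    0.    ] : -6.2 3.2 -8.9 0.004   (11 mm)
-> [0.5367 0.4414 0.05   0.    ] : 0.0 0.0 150.0 -0.000   (150 mm)
```

{"fn": "arm_command", "kwargs": {
  "increments": "1 -6 3 35 0; 1 -6 3 75 0; 1 -6 3 110 0; 1 -6 3 140 0; 1 -6 3 140 0"
}}

```text
t: 23.4
tool_pos: [0.5353, 0.4335, 0.0463]
orientation: [-2.221, -2.219, 0.016]
force: [-0.4, -1.2, -0.5]
opening: 0.0437
gripper_force: 20.0
```

{"fn": "arm_command", "kwargs": {
  "increments": "0.3 0 0 0 0; 0.3 0 0 0 0; 0.3 0 0 0 0; 0.3 0 0 0 0"
}}

```text
t: 23.8
tool_pos: [0.5398, 0.4377, 0.055]
orientation: [2.221, 2.221, 0.005]
force: [-1.3, -0.6, -0.0]
opening: 0.0643
gripper_force: 0.0
```

{"fn": "arm_command", "kwargs": {
  "increments": "0.35 0 0 -40 0; 0.35 0 0 -80 0; 0.35 0 0 -120 0; 0.35 0 0 -160 0; 0.35 0 0 -160 0"
}}

```text
t: 24.3
tool_pos: [0.5419, 0.4392, 0.2227]
orientation: [2.219, 2.22, 0.022]
force: [0.4, 0.8, 0.5]
opening: 0.0608
gripper_force: 0.0
```

```bash
python3 -c "
from look import *
p,s=cur();print(p,s['opening'],s['t'])
T,S=look('9')
plan((.55,.22,.22,0),(.53,-.02,.22,-.03),(.45,-.2,.22,-.06),(.4115,-.315,.14,-.1))"
```

```text
[0.5419 0.4392 0.2227 0.0001] 0.06081480295405344 24.3
top blue 182 [315.4 232.8] [ 0.4126 -0.1594] local [-124.7527 -292.2157]
top blue 182 [339.2 233.8] [ 0.4091 -0.2324] local [-122.8017 -365.2347]
top blue 177 [366.4 232.6] [ 0.4124 -0.3159] local [-113.36   -448.2674]
top blue 186 [396.1 235.9] [ 0.4019 -0.4064] local [-117.1869 -539.34  ]
top red 147 [122. 193.] [0.5384 0.4316] local [-42.9924 306.4196]
top amber 50 [380.4 206.6] [ 0.4962 -0.3671] local [ -26.0397 -493.2218]
top amber 53 [324.7 207.2] [ 0.4951 -0.1922] local [ -39.9949 -318.8652]
side blue 222 [284.3 164.8] [0.6529 0.2812] deck [ 8.2422 -2.9579]
side blue 213 [280.9 252.2] [ 0.4137 -0.1527] deck [-173.2984 -398.8512]
side blue 238 [295. 269.] [ 0.4112 -0.2273] deck [-170.5763 -464.3713]
side blue 298 [314.7 289. ] [ 0.4142 -0.3103] deck [-162.5403 -536.9778]
side blue 361 [333.4 315.8] [ 0.4039 -0.4016] deck [-165.6649 -617.6491]
side red 109 [481.4 214.8] [ 0.9801 -0.2478] deck [ 329.3282 -445.4261]
now [0.5397 0.4377 0.2156 0.0001]
-> [0.55 0.22 0.22 0.  ] : -217.7 10.2 -4.4 0.000   (218 mm)
-> [ 0.53 -0.02  0.22 -0.03] : -240.0 -20.0 -0.0 0.030   (241 mm)
-> [ 0.45 -0.2   0.22 -0.06] : -182.3 -74.6 -0.0 0.030   (197 mm)
-> [ 0.4115 -0.315   0.14   -0.1   ] : -117.1 -31.5 80.0 0.040   (145 mm)
```

```bash
python3 -c "
from plan import *
plan((.55,.22,.21,0),(.51,-.02,.21,-.04),(.412,-.159,.11,-.074),start=(.5399,.438,.2156,0))
for k in(-99,-45,45,99): print(k,sh(44.6,35.5+k))"
```

```text
now [0.5399 0.438  0.2156 0.    ]
-> [0.55 0.22 0.21 0.  ] : -218.0 10.1 5.6 -0.000   (218 mm)
-> [ 0.51 -0.02  0.21 -0.04] : -240.0 -40.0 -0.0 0.040   (243 mm)
-> [ 0.412 -0.159  0.11  -0.074] : -142.8 -92.4 100.0 0.034   (197 mm)
-99 [0.5984 0.0562]
-45 [0.6024 0.11  ]
45 [0.609  0.1998]
99 [0.613  0.2536]
```

{"fn": "arm_command", "kwargs": {
  "increments": "0.35 -50 2 0 0; 0.35 -100 4 0 0; 0.35 -150 6 4 0; 0.35 -200 8 4 0; 0.35 -218 10 5 0"
}}

```text
t: 24.9
tool_pos: [0.5478, 0.2145, 0.2058]
orientation: [-2.224, -2.218, 0.005]
force: [-0.1, 1.5, 1.0]
opening: 0.0605
gripper_force: 0.0
```

{"fn": "arm_command", "kwargs": {
  "increments": "0.35 -50 -8 0 0.01; 0.35 -100 -16 0 0.02; 0.35 -150 -25 0 0.03; 0.35 -200 -33 0 0.04; 0.35 -238 -40 0 0.04"
}}

```text
t: 25.4
tool_pos: [0.507, -0.0213, 0.206]
orientation: [-2.265, -2.174, 0.003]
force: [1.6, 0.1, 1.2]
opening: 0.0606
gripper_force: 0.0
```

{"fn": "arm_command", "kwargs": {
  "increments": "0.35 -40 -25 20 0.01; 0.35 -80 -50 40 0.02; 0.35 -120 -75 70 0.034; 0.35 -143 -92 90 0.034; 0.35 -143 -92 90 0.034"
}}

```text
t: 25.9
tool_pos: [0.4054, -0.1592, 0.1122]
orientation: [-2.3, -2.128, 0.007]
force: [-0.4, 0.5, 0.3]
opening: 0.0606
gripper_force: 0.0
```

{"fn": "arm_command", "kwargs": {
  "increments": "0.35 0 0 0 0; 0.35 0 0 0 0"
}}

```text
t: 26.1
tool_pos: [0.4116, -0.1578, 0.118]
orientation: [2.302, 2.138, 0.001]
force: [-0.1, 0.3, -0.4]
opening: 0.0604
gripper_force: 0.0
```

```bash
python3 -c "
from plan import *
plan((.412,-.159,.012,-.074))"
```

```text
now [ 0.4116 -0.1578  0.118  -0.0736]
-> [ 0.412 -0.159  0.012 -0.074] : -1.1 0.5 106.0 0.000   (106 mm)
```

{"fn": "arm_command", "kwargs": {
  "increments": "0.35 -1 0.5 40 0; 0.35 -1 0.5 80 0; 0.35 -1 0.5 105 0; 0.35 -1 0.5 105 0; 0.35 -1 0.5 105 0"
}}

```text
t: 26.6
tool_pos: [0.4124, -0.1588, 0.0136]
orientation: [2.3, 2.14, 0.0]
force: [-0.0, -0.2, 0.7]
opening: 0.06
gripper_force: 0.0
```

{"fn": "arm_command", "kwargs": {
  "increments": "1 0 0 0 0; 1 0 0 0 0; 1 0 0 0 0; 1 0 0 0 0; 1 0 0 0 0"
}}

```text
t: 27.1
tool_pos: [0.4129, -0.16, 0.0144]
orientation: [2.3, 2.136, 0.002]
force: [-1.1, 1.0, 6.4]
opening: 0.0438
gripper_force: 20.0
```

{"fn": "arm_command", "kwargs": {
  "increments": "1 0 0 -30 0; 1 0 0 -80 0; 1 0 0 -130 0; 1 0 0 -180 0; 1 0 0 -190 0"
}}

```text
t: 27.6
tool_pos: [0.4144, -0.161, 0.2102]
orientation: [2.295, 2.13, 0.006]
force: [1.1, -0.4, 0.2]
opening: 0.0436
gripper_force: 20.0
```

{"fn": "arm_command", "kwargs": {
  "increments": "1 0 0 0 0; 1 0 0 0 0"
}}

```text
t: 27.8
tool_pos: [0.4109, -0.1591, 0.2013]
orientation: [-2.301, -2.137, 0.001]
force: [-0.4, 0.7, -1.8]
opening: 0.0435
gripper_force: 20.0
```

```bash
python3 -c "
from plan import *
p,s=cur();print(s['force'],s['opening'])
plan((.53,.04,.203,-.074),(.613,.2536,.203,-.074),(.613,.2536,.098,-.074))"
```

```text
[-0.3932  0.6708 -1.8481] 0.043485138835217464
now [ 0.4109 -0.1591  0.2013 -0.0741]
-> [ 0.53   0.04   0.203 -0.074] : 207.4 104.1 -1.7 -0.000   (232 mm)
-> [ 0.613   0.2536  0.203  -0.074 ] : 219.2 67.0 -0.0 -0.000   (229 mm)
-> [ 0.613   0.2536  0.098  -0.074 ] : 0.0 0.0 105.0 -0.000   (105 mm)
```

{"fn": "arm_command", "kwargs": {
  "increments": "1 35 18 0 0; 1 80 40 0 0; 1 125 63 0 0; 1 170 85 0 0; 1 207 104 0 0"
}}

```text
t: 28.3
tool_pos: [0.5296, 0.0418, 0.1992]
orientation: [-2.299, -2.136, 0.005]
force: [0.6, -0.2, -0.5]
opening: 0.0439
gripper_force: 20.0
```

{"fn": "arm_command", "kwargs": {
  "increments": "1 45 14 0 0; 1 90 28 0 0; 1 135 41 0 0; 1 180 55 0 0; 1 219 67 0 0"
}}

```text
t: 28.8
tool_pos: [0.6122, 0.2547, 0.1985]
orientation: [-2.3, -2.137, 0.007]
force: [-0.1, -1.0, -0.1]
opening: 0.0436
gripper_force: 20.0
```

{"fn": "arm_command", "kwargs": {
  "increments": "1 0 0 10 0; 1 0 0 30 0; 1 0 0 30 0; 1 0 0 30 0"
}}

```text
t: 29.2
tool_pos: [0.6119, 0.2518, 0.17]
orientation: [-2.301, -2.136, 0.007]
force: [0.5, -0.8, -0.6]
opening: 0.0438
gripper_force: 20.0
```

```bash
python3 -c "
from plan import *
p,s=cur();print(s['force'],s['opening'])
plan((.613,.2536,.103,-.074))"
```

```text
[ 0.489  -0.8124 -0.5522] 0.04383416922365789
now [ 0.6119  0.2518  0.17   -0.0745]
-> [ 0.613   0.2536  0.103  -0.074 ] : 1.9 1.0 67.0 -0.001   (67 mm)
```

{"fn": "arm_command", "kwargs": {
  "increments": "1 1.5 1 20 0; 1 1.5 1 40 0; 1 1.5 1 58 0; 1 1.5 1 64 0; 1 1.5 1 64 0"
}}

```text
t: 29.7
tool_pos: [0.614, 0.2536, 0.1081]
orientation: [-2.302, -2.137, 0.002]
force: [0.3, -0.2, -0.4]
opening: 0.0437
gripper_force: 20.0
```

{"fn": "arm_command", "kwargs": {
  "increments": "1 0 0 2 0; 1 0 0 2 0; 1 0 0 2 0"
}}

```text
t: 30.0
tool_pos: [0.6152, 0.2544, 0.1079]
orientation: [2.302, 2.137, 0.002]
force: [0.3, 0.1, -1.6]
opening: 0.0433
gripper_force: 20.0
```

{"fn": "arm_command", "kwargs": {
  "increments": "1 0 0 2 0; 1 0 0 2 0; 1 0 0 2 0"
}}

```text
t: 30.3
tool_pos: [0.6145, 0.2542, 0.1046]
orientation: [-2.302, -2.138, 0.0]
force: [0.8, -0.7, -0.3]
opening: 0.0436
gripper_force: 20.0
```

{"fn": "arm_command", "kwargs": {
  "increments": "1 0 0 2 0; 1 0 0 2 0; 1 0 0 2 0"
}}

```text
t: 30.6
tool_pos: [0.6145, 0.2542, 0.1025]
orientation: [-2.302, -2.138, 0.0]
force: [0.1, -1.4, -0.1]
opening: 0.044
gripper_force: 20.0
```

{"fn": "arm_command", "kwargs": {
  "increments": "1 -0.5 -1 1.5 0; 1 -0.5 -1 1.5 0; 1 -0.5 -1 1.5 0"
}}

```text
t: 30.9
tool_pos: [0.6135, 0.2538, 0.1011]
orientation: [-2.302, -2.138, 0.0]
force: [-0.1, -0.4, -0.5]
opening: 0.0436
gripper_force: 20.0
```

{"fn": "arm_command", "kwargs": {
  "increments": "1 0 0 1.5 0; 1 0 0 1.5 0; 1 0 0 1.5 0"
}}

```text
t: 31.2
tool_pos: [0.6137, 0.2539, 0.1005]
orientation: [2.302, 2.138, 0.001]
force: [-3.1, -1.6, 5.4]
opening: 0.0434
gripper_force: 20.0
```

{"fn": "arm_command", "kwargs": {
  "increments": "1 0 0 1.5 0; 1 0 0 1.5 0; 1 0 0 1.5 0"
}}

```text
t: 31.5
tool_pos: [0.6137, 0.254, 0.1004]
orientation: [2.302, 2.138, 0.001]
force: [-7.7, -3.0, 13.1]
opening: 0.0437
gripper_force: 20.0
```

{"fn": "arm_command", "kwargs": {
  "increments": "0.4 0 0 -1 0; 0.4 0 0 -1 0; 0.4 0 0 -1 0"
}}

```text
t: 31.8
tool_pos: [0.6135, 0.2538, 0.0988]
orientation: [-2.302, -2.138, 0.0]
force: [-0.4, -0.5, -0.1]
opening: 0.0552
gripper_force: 0.0
```

{"fn": "arm_command", "kwargs": {
  "increments": "0.4 0 0 -20 0; 0.4 0 0 -60 0; 0.4 0 0 -105 0; 0.4 0 0 -105 0; 0.4 0 0 -105 0"
}}

```text
t: 32.3
tool_pos: [0.6147, 0.2541, 0.206]
orientation: [2.301, 2.137, 0.005]
force: [-0.4, 0.6, -1.6]
opening: 0.056
gripper_force: 0.0
```

```bash
python3 -c "
from look import *
p,s=cur();print(p,s['opening'],s['t'])
T,S=look('10');rackpose(T)
plan((.54,.06,.2,-.074),(.46,-.15,.2,-.074),(.409,-.232,.11,-.074),(.409,-.232,.012,-.074))"
```

```text
[ 0.6147  0.2541  0.206  -0.0741] 0.0559969393617107 32.3
top blue 182 [339.2 233.8] [ 0.4091 -0.2324] local [-122.8017 -365.2347]
top blue 177 [366.4 232.6] [ 0.4124 -0.3159] local [-113.36   -448.2674]
top blue 185 [396.2 235.9] [ 0.4019 -0.4067] local [-117.1656 -539.6448]
top amber 51 [380.3 206.6] [ 0.4962 -0.3668] local [ -26.0612 -492.9091]
top amber 53 [324.7 207.2] [ 0.4951 -0.1922] local [ -39.9949 -318.8652]
side blue 160 [300.1 178.8] [0.6487 0.1692] deck [  11.7581 -101.4008]
side blue 249 [294.6 268.9] [ 0.4106 -0.2265] deck [-171.1786 -463.7481]
side blue 302 [314.8 289. ] [ 0.4144 -0.3104] deck [-162.3646 -537.0532]
side blue 358 [333.4 315.8] [ 0.4039 -0.4016] deck [-165.6649 -617.6491]
side red 107 [481.4 214.6] [ 0.9809 -0.247 ] deck [ 329.9951 -444.6908]
rack 1538 ((44.35268020629883, 27.25383758544922), (243.0404052734375, 75.56970977783203), 89.41767120361328)
now [ 0.6129  0.2536  0.2025 -0.074 ]
-> [ 0.54   0.06   0.2   -0.074] : -198.5 -58.4 2.5 -0.000   (207 mm)
-> [ 0.46  -0.15   0.2   -0.074] : -215.3 -64.3 -0.0 -0.000   (225 mm)
-> [ 0.409 -0.232  0.11  -0.074] : -85.5 -44.8 90.0 -0.000   (132 mm)
-> [ 0.409 -0.232  0.012 -0.074] : 0.0 0.0 98.0 -0.000   (98 mm)
```

{"fn": "arm_command", "kwargs": {
  "increments": "0.35 -45 -13 0 0; 0.35 -90 -26 0 0; 0.35 -135 -39 1 0; 0.35 -180 -53 2 0; 0.35 -198 -58 2 0"
}}

```text
t: 32.9
tool_pos: [0.5384, 0.0574, 0.1996]
orientation: [-2.303, -2.134, 0.006]
force: [-0.2, -0.1, -0.1]
opening: 0.0604
gripper_force: 0.0
```

{"fn": "arm_command", "kwargs": {
  "increments": "0.35 -45 -13 0 0; 0.35 -90 -27 0 0; 0.35 -135 -40 0 0; 0.35 -180 -54 0 0; 0.35 -215 -64 0 0"
}}

```text
t: 33.4
tool_pos: [0.4591, -0.1507, 0.2001]
orientation: [-2.301, -2.135, 0.003]
force: [1.4, 0.2, 0.5]
opening: 0.0605
gripper_force: 0.0
```

{"fn": "arm_command", "kwargs": {
  "increments": "0.35 -40 -21 35 0; 0.35 -75 -40 70 0; 0.35 -85 -45 85 0; 0.35 -85 -45 85 0; 0.35 -85 -45 85 0"
}}

```text
t: 33.9
tool_pos: [0.4092, -0.2297, 0.1159]
orientation: [-2.301, -2.134, 0.0]
force: [0.4, 0.9, 1.0]
opening: 0.0607
gripper_force: 0.0
```

```bash
python3 -c "
from plan import *
plan((.409,-.232,.012,-.074))"
```

```text
now [ 0.4092 -0.2297  0.1159 -0.0754]
-> [ 0.409 -0.232  0.012 -0.074] : -2.3 -0.1 103.9 -0.001   (104 mm)
```

Grip B and carry to the pocket at +45 (0.609, 0.1998).

{"fn": "arm_command", "kwargs": {
  "increments": "0.35 -1.5 0 40 0; 0.35 -1.5 0 80 0; 0.35 -1.5 0 102 0; 0.35 -1.5 0 102 0; 0.35 -1.5 0 102 0"
}}

```text
t: 34.4
tool_pos: [0.4113, -0.2316, 0.0164]
orientation: [2.3, 2.139, 0.001]
force: [-0.2, -0.8, 0.8]
opening: 0.0604
gripper_force: 0.0
```

{"fn": "arm_command", "kwargs": {
  "increments": "1 0 0 0 0; 1 0 0 0 0; 1 0 0 0 0; 1 0 0 0 0; 1 0 0 0 0"
}}

```text
t: 34.9
tool_pos: [0.4113, -0.2327, 0.0168]
orientation: [2.3, 2.136, 0.001]
force: [-0.1, 0.6, 7.1]
opening: 0.0434
gripper_force: 20.0
```

{"fn": "arm_command", "kwargs": {
  "increments": "1 0 0 -30 0; 1 0 0 -80 0; 1 0 0 -130 0; 1 0 0 -180 0; 1 0 0 -190 0"
}}

```text
t: 35.4
tool_pos: [0.4129, -0.234, 0.213]
orientation: [2.294, 2.13, 0.004]
force: [0.6, -0.4, 0.3]
opening: 0.0436
gripper_force: 20.0
```

{"fn": "arm_command", "kwargs": {
  "increments": "1 0 0 0 0; 1 0 0 0 0"
}}

```text
t: 35.6
tool_pos: [0.4096, -0.2317, 0.2039]
orientation: [-2.301, -2.137, 0.0]
force: [-0.6, 0.2, -1.0]
opening: 0.0435
gripper_force: 20.0
```

```bash
python3 -c "
from plan import *
p,s=cur();print(s['force'],s['opening'])
plan((.51,-.02,.203,-.074),(.609,.1998,.203,-.074),(.609,.1998,.105,-.074))"
```

```text
[-0.5789  0.2157 -1.0205] 0.043546727692024875
now [ 0.4096 -0.2317  0.2039 -0.0741]
-> [ 0.51  -0.02   0.203 -0.074] : 218.5 84.5 0.9 -0.000   (234 mm)
-> [ 0.609   0.1998  0.203  -0.074 ] : 226.5 82.5 -0.0 -0.000   (241 mm)
-> [ 0.609   0.1998  0.105  -0.074 ] : 0.0 0.0 98.0 -0.000   (98 mm)
```

{"fn": "arm_command", "kwargs": {
  "increments": "1 35 13 0 0; 1 80 31 0 0; 1 125 48 0 0; 1 170 66 0 0; 1 218 84 0 0"
}}

```text
t: 36.1
tool_pos: [0.5084, -0.02, 0.2021]
orientation: [-2.3, -2.135, 0.005]
force: [1.0, -0.8, -0.9]
opening: 0.0435
gripper_force: 20.0
```

{"fn": "arm_command", "kwargs": {
  "increments": "1 46 17 0 0; 1 92 34 0 0; 1 138 50 0 0; 1 184 67 0 0; 1 226 82 0 0"
}}

```text
t: 36.6
tool_pos: [0.6068, 0.1994, 0.2014]
orientation: [-2.3, -2.137, 0.007]
force: [1.1, -1.0, -0.4]
opening: 0.0435
gripper_force: 20.0
```

{"fn": "arm_command", "kwargs": {
  "increments": "1 0.5 0.5 15 0; 1 0.5 0.5 40 0; 1 0.5 0.5 60 0; 1 0.5 0.5 60 0; 1 0.5 0.5 60 0"
}}

```text
t: 37.1
tool_pos: [0.6069, 0.197, 0.143]
orientation: [-2.301, -2.136, 0.006]
force: [-0.4, -0.5, -0.3]
opening: 0.0434
gripper_force: 20.0
```

```bash
python3 -c "
from plan import *
p,s=cur();print(s['force'],s['opening'])
plan((.609,.1998,.106,-.074))"
```

```text
[-0.3527 -0.5031 -0.3458] 0.04336878106515139
now [ 0.6069  0.197   0.143  -0.0744]
-> [ 0.609   0.1998  0.106  -0.074 ] : 2.9 1.9 37.0 -0.000   (37 mm)
```

{"fn": "arm_command", "kwargs": {
  "increments": "1 2 1.5 15 0; 1 2 1.5 30 0; 1 2 1.5 34 0; 1 2 1.5 34 0; 1 2 1.5 34 0"
}}

```text
t: 37.6
tool_pos: [0.6101, 0.1998, 0.1113]
orientation: [2.302, 2.138, 0.0]
force: [0.8, 0.7, 0.2]
opening: 0.0435
gripper_force: 20.0
```

{"fn": "arm_command", "kwargs": {
  "increments": "1 0 0 2 0; 1 0 0 2 0; 1 0 0 2 0"
}}

```text
t: 37.9
tool_pos: [0.6103, 0.1998, 0.1095]
orientation: [2.302, 2.138, 0.001]
force: [-0.9, 0.7, -0.7]
opening: 0.0431
gripper_force: 20.0
```

{"fn": "arm_command", "kwargs": {
  "increments": "1 0 0 1.5 0; 1 0 0 1.5 0; 1 0 0 1.5 0"
}}

```text
t: 38.2
tool_pos: [0.61, 0.1998, 0.1076]
orientation: [-2.302, -2.138, 0.0]
force: [-0.6, 0.1, 0.3]
opening: 0.0436
gripper_force: 20.0
```

{"fn": "arm_command", "kwargs": {
  "increments": "1 0 0 1.5 0; 1 0 0 1.5 0; 1 0 0 1.5 0"
}}

```text
t: 38.5
tool_pos: [0.61, 0.1997, 0.106]
orientation: [-2.302, -2.138, 0.0]
force: [0.2, 0.2, -0.9]
opening: 0.0434
gripper_force: 20.0
```

{"fn": "arm_command", "kwargs": {
  "increments": "1 0 -1 1.5 0; 1 0 -1 1.5 0; 1 0 -1 1.5 0"
}}

```text
t: 38.8
tool_pos: [0.609, 0.1998, 0.1045]
orientation: [-2.302, -2.138, 0.0]
force: [-0.1, -0.2, -1.2]
opening: 0.0437
gripper_force: 20.0
```

{"fn": "arm_command", "kwargs": {
  "increments": "1 0 0 1.5 0; 1 0 0 1.5 0; 1 0 0 1.5 0"
}}

```text
t: 39.1
tool_pos: [0.6091, 0.1998, 0.1031]
orientation: [-2.302, -2.138, 0.0]
force: [-0.2, -0.2, -0.4]
opening: 0.0434
gripper_force: 20.0
```

{"fn": "arm_command", "kwargs": {
  "increments": "1 0 0 1.5 0; 1 0 0 1.5 0; 1 0 0 1.5 0"
}}

```text
t: 39.4
tool_pos: [0.6092, 0.1999, 0.1029]
orientation: [2.302, 2.138, 0.001]
force: [-4.4, -0.8, 8.0]
opening: 0.0436
gripper_force: 20.0
```

Contact as predicted. Release, rise and look.

{"fn": "arm_command", "kwargs": {
  "increments": "0.4 0 0 -1 0; 0.4 0 0 -1 0; 0.4 0 0 -1 0"
}}

```text
t: 39.7
tool_pos: [0.6091, 0.1998, 0.1025]
orientation: [-2.302, -2.138, 0.0]
force: [-0.4, -0.8, -0.2]
opening: 0.0555
gripper_force: 0.0
```

{"fn": "arm_command", "kwargs": {
  "increments": "0.4 0 0 -20 0; 0.4 0 0 -60 0; 0.4 0 0 -102 0; 0.4 0 0 -102 0; 0.4 0 0 -102 0"
}}

```text
t: 40.2
tool_pos: [0.6101, 0.2001, 0.2063]
orientation: [2.301, 2.137, 0.005]
force: [-0.5, -0.1, -0.7]
opening: 0.0558
gripper_force: 0.0
```

```bash
python3 -c "
from look import *
p,s=cur();print(p,s['opening'],s['t'])
T,S=look('11')
plan((.54,-.02,.2,-.074),(.45,-.23,.2,-.074),(.412,-.315,.11,-.074))"
```

```text
[ 0.6101  0.2001  0.2063 -0.074 ] 0.055751668912956145 40.2
top blue 177 [366.4 232.6] [ 0.4124 -0.3159] local [-113.36   -448.2674]
top blue 185 [396.2 235.9] [ 0.4019 -0.4067] local [-117.1656 -539.6448]
top red 147 [122.2 193. ] [0.5384 0.431 ] local [-42.9497 305.8203]
top amber 50 [380.2 206.9] [ 0.4952 -0.3665] local [ -27.0328 -492.6363]
top amber 52 [324.8 207.3] [ 0.4948 -0.1925] local [ -40.2895 -319.1963]
side blue 301 [314.8 289. ] [ 0.4144 -0.3104] deck [-162.3646 -537.0532]
side blue 361 [333.3 315.8] [ 0.4037 -0.4015] deck [-165.829  -617.5785]
side red 108 [481.4 214.5] [ 0.9813 -0.2467] deck [ 330.3289 -444.3228]
now [ 0.6084  0.1996  0.2031 -0.074 ]
-> [ 0.54  -0.02   0.2   -0.074] : -224.1 -52.0 3.1 -0.000   (230 mm)
-> [ 0.45  -0.23   0.2   -0.074] : -216.1 -74.2 -0.0 -0.000   (228 mm)
-> [ 0.412 -0.315  0.11  -0.074] : -87.6 -31.6 90.0 -0.000   (129 mm)
```

{"fn": "arm_command", "kwargs": {
  "increments": "0.35 -45 -10 0 0; 0.35 -92 -21 0 0; 0.35 -140 -32 1 0; 0.35 -187 -43 2 0; 0.35 -224 -52 2 0"
}}

```text
t: 40.8
tool_pos: [0.5384, -0.0218, 0.2002]
orientation: [-2.301, -2.135, 0.004]
force: [0.2, 0.4, -0.6]
opening: 0.0606
gripper_force: 0.0
```

{"fn": "arm_command", "kwargs": {
  "increments": "0.35 -46 -16 0 0; 0.35 -92 -32 0 0; 0.35 -138 -47 0 0; 0.35 -184 -63 0 0; 0.35 -216 -74 0 0"
}}

```text
t: 41.3
tool_pos: [0.4484, -0.2315, 0.2006]
orientation: [-2.301, -2.134, 0.002]
force: [-0.3, -0.3, 0.3]
opening: 0.0603
gripper_force: 0.0
```

{"fn": "arm_command", "kwargs": {
  "increments": "0.35 -40 -15 35 0; 0.35 -75 -27 70 0; 0.35 -88 -32 86 0; 0.35 -88 -32 86 0; 0.35 -88 -32 86 0"
}}

```text
t: 41.8
tool_pos: [0.4115, -0.3141, 0.1152]
orientation: [-2.301, -2.134, -0.0]
force: [0.3, -0.6, 1.0]
opening: 0.0604
gripper_force: 0.0
```

```bash
python3 -c "
from plan import *
plan((.412,-.3155,.013,-.074))"
```

```text
now [ 0.4115 -0.3141  0.1152 -0.0752]
-> [ 0.412  -0.3155  0.013  -0.074 ] : -1.4 0.6 102.2 -0.001   (102 mm)
```

{"fn": "arm_command", "kwargs": {
  "increments": "0.35 -1 0 40 0; 0.35 -1 0 80 0; 0.35 -1 0 103 0; 0.35 -1 0 103 0; 0.35 -1 0 103 0"
}}

```text
t: 42.3
tool_pos: [0.4135, -0.3157, 0.015]
orientation: [2.3, 2.139, 0.0]
force: [0.8, -0.8, -0.3]
opening: 0.0603
gripper_force: 0.0
```

{"fn": "arm_command", "kwargs": {
  "increments": "1 0 0 0 0; 1 0 0 0 0; 1 0 0 0 0; 1 0 0 0 0; 1 0 0 0 0"
}}

```text
t: 42.8
tool_pos: [0.4136, -0.3169, 0.0155]
orientation: [2.3, 2.136, 0.001]
force: [-0.5, 1.0, 8.1]
opening: 0.0434
gripper_force: 20.0
```

{"fn": "arm_command", "kwargs": {
  "increments": "1 0 0 -30 0; 1 0 0 -80 0; 1 0 0 -130 0; 1 0 0 -180 0; 1 0 0 -190 0"
}}

```text
t: 43.3
tool_pos: [0.415, -0.3185, 0.2118]
orientation: [2.294, 2.13, 0.001]
force: [0.4, 0.1, -0.8]
opening: 0.0434
gripper_force: 20.0
```

{"fn": "arm_command", "kwargs": {
  "increments": "1 0 0 0 0; 1 0 0 0 0"
}}

```text
t: 43.5
tool_pos: [0.4119, -0.3157, 0.2024]
orientation: [-2.301, -2.137, 0.0]
force: [0.5, 0.5, -0.7]
opening: 0.0435
gripper_force: 20.0
```

```bash
python3 -c "
from plan import *
p,s=cur();print(s['force'],s['opening'])
plan((.51,-.1,.203,-.074),(.6024,.11,.203,-.074),(.6024,.11,.105,-.074))"
```

```text
[ 0.466   0.5401 -0.7337] 0.04350346352311732
now [ 0.4119 -0.3157  0.2024 -0.0741]
-> [ 0.51  -0.1    0.203 -0.074] : 222.4 81.8 -0.6 -0.000   (237 mm)
-> [ 0.6024  0.11    0.203  -0.074 ] : 216.3 76.6 -0.0 -0.000   (229 mm)
-> [ 0.6024  0.11    0.105  -0.074 ] : 0.0 0.0 98.0 -0.000   (98 mm)
```

{"fn": "arm_command", "kwargs": {
  "increments": "1 35 13 0 0; 1 80 30 0 0; 1 125 46 0 0; 1 170 63 0 0; 1 222 82 0 0"
}}

```text
t: 44.0
tool_pos: [0.5073, -0.1036, 0.2005]
orientation: [-2.3, -2.134, 0.004]
force: [0.7, -0.6, -0.2]
opening: 0.0436
gripper_force: 20.0
```

{"fn": "arm_command", "kwargs": {
  "increments": "1 46 17 0 0; 1 92 34 0 0; 1 138 50 0 0; 1 184 66 0 0; 1 217 77 0 0"
}}

```text
t: 44.5
tool_pos: [0.6001, 0.108, 0.1999]
orientation: [-2.298, -2.137, 0.006]
force: [0.3, -0.7, -0.2]
opening: 0.0436
gripper_force: 20.0
```

{"fn": "arm_command", "kwargs": {
  "increments": "1 1.5 1 15 0; 1 1.5 1 40 0; 1 1.5 1 70 0; 1 1.5 1 90 0; 1 1.5 1 90 0"
}}

```text
t: 45.0
tool_pos: [0.5975, 0.1053, 0.1064]
orientation: [-2.298, -2.133, 0.014]
force: [0.2, -0.4, -0.3]
opening: 0.0438
gripper_force: 20.0
```

{"fn": "arm_command", "kwargs": {
  "increments": "1 0 0 0 0; 1 0 0 0 0"
}}

```text
t: 45.2
tool_pos: [0.6028, 0.1062, 0.1144]
orientation: [2.302, 2.137, 0.001]
force: [-0.2, 0.4, -0.2]
opening: 0.0434
gripper_force: 20.0
```

```bash
python3 -c "
from plan import *
p,s=cur();print(s['force'],s['opening'])
plan((.6024,.11,.103,-.074))"
```

```text
[-0.2408  0.3948 -0.2436] 0.043404853545961346
now [ 0.6028  0.1062  0.1144 -0.0745]
-> [ 0.6024  0.11    0.103  -0.074 ] : 3.8 -0.6 11.4 -0.000   (12 mm)
```

{"fn": "arm_command", "kwargs": {
  "increments": "1 3.8 -0.5 3 0; 1 3.8 -0.5 8 0; 1 3.8 -0.5 8 0; 1 3.8 -0.5 8 0"
}}

```text
t: 45.6
tool_pos: [0.602, 0.1104, 0.1056]
orientation: [-2.302, -2.138, 0.0]
force: [0.7, -0.7, -0.3]
opening: 0.0436
gripper_force: 20.0
```

{"fn": "arm_command", "kwargs": {
  "increments": "1 0 0 1.5 0; 1 0 0 1.5 0; 1 0 0 1.5 0"
}}

```text
t: 45.9
tool_pos: [0.6021, 0.1103, 0.1041]
orientation: [-2.302, -2.138, 0.0]
force: [0.4, 0.1, -1.0]
opening: 0.0434
gripper_force: 20.0
```

{"fn": "arm_command", "kwargs": {
  "increments": "1 0 0 1.5 0; 1 0 0 1.5 0; 1 0 0 1.5 0"
}}

```text
t: 46.2
tool_pos: [0.6021, 0.1103, 0.1026]
orientation: [-2.302, -2.138, 0.0]
force: [0.1, 0.4, 0.4]
opening: 0.0438
gripper_force: 20.0
```

{"fn": "arm_command", "kwargs": {
  "increments": "1 0 0 1.5 0; 1 0 0 1.5 0; 1 0 0 1.5 0"
}}

```text
t: 46.5
tool_pos: [0.6024, 0.1104, 0.1016]
orientation: [2.302, 2.138, 0.001]
force: [-1.1, 0.7, 3.0]
opening: 0.0438
gripper_force: 20.0
```

Contact at 0.1016 as predicted. Release and go for D.

{"fn": "arm_command", "kwargs": {
  "increments": "0.4 0 0 0 0; 0.4 0 0 0 0; 0.4 0 0 0 0"
}}

```text
t: 46.8
tool_pos: [0.602, 0.1103, 0.1009]
orientation: [-2.302, -2.138, 0.0]
force: [-0.4, -0.3, -0.5]
opening: 0.0554
gripper_force: 0.0
```

{"fn": "arm_command", "kwargs": {
  "increments": "0.4 0 0 -20 0; 0.4 0 0 -60 0; 0.4 0 0 -102 0; 0.4 0 0 -102 0; 0.4 0 0 -102 0"
}}

```text
t: 47.3
tool_pos: [0.6032, 0.1104, 0.2048]
orientation: [2.301, 2.136, 0.004]
force: [0.0, -0.0, -0.3]
opening: 0.0562
gripper_force: 0.0
```

```bash
python3 -c "
from look import *
p,s=cur();print(p,s['opening'],s['t'])
T,S=look('12')
plan((.53,-.1,.2,-.074),(.44,-.31,.2,-.074),(.4015,-.4063,.11,-.074))"
```

```text
[ 0.6032  0.1104  0.2048 -0.0741] 0.05615341439756364 47.3
top blue 72 [169.8 167. ] [0.6193 0.2885] local [ 48.3169 169.7394]
top blue 185 [396.2 235.9] [ 0.4019 -0.4067] local [-117.1656 -539.6448]
top red 147 [122.2 193. ] [0.5384 0.431 ] local [-42.9497 305.8203]
top amber 48 [380.5 206.6] [ 0.4962 -0.3675] local [ -26.0181 -493.5346]
top amber 54 [324.7 207.3] [ 0.4948 -0.1922] local [ -40.3112 -318.8829]
side blue 117 [277.6 146.5] [0.7028 0.4255] deck [ 42.585  126.7633]
side blue 362 [333.4 315.8] [ 0.4039 -0.4016] deck [-165.6649 -617.6491]
side red 108 [481.3 215. ] [ 0.979  -0.2485] deck [ 328.4403 -446.065 ]
now [ 0.6014  0.1103  0.2016 -0.074 ]
-> [ 0.53  -0.1    0.2   -0.074] : -215.0 -55.7 1.6 0.000   (222 mm)
-> [ 0.44  -0.31   0.2   -0.074] : -216.1 -74.2 -0.0 -0.000   (228 mm)
-> [ 0.4015 -0.4063  0.11   -0.074 ] : -98.9 -31.3 90.0 -0.000   (137 mm)
```

{"fn": "arm_command", "kwargs": {
  "increments": "0.35 -45 -12 0 0; 0.35 -90 -23 0 0; 0.35 -135 -35 1 0; 0.35 -180 -47 1 0; 0.35 -215 -56 1 0"
}}

```text
t: 47.9
tool_pos: [0.5281, -0.1018, 0.1999]
orientation: [-2.301, -2.135, 0.003]
force: [0.8, -0.3, 0.4]
opening: 0.0604
gripper_force: 0.0
```

{"fn": "arm_command", "kwargs": {
  "increments": "0.35 -46 -16 0 0; 0.35 -92 -32 0 0; 0.35 -138 -47 0 0; 0.35 -184 -63 0 0; 0.35 -216 -74 0 0"
}}

```text
t: 48.4
tool_pos: [0.4381, -0.3117, 0.2]
orientation: [-2.301, -2.134, 0.001]
force: [1.6, -0.3, 0.2]
opening: 0.0601
gripper_force: 0.0
```

{"fn": "arm_command", "kwargs": {
  "increments": "0.35 -40 -13 35 0; 0.35 -80 -26 70 0; 0.35 -99 -31 86 0; 0.35 -99 -31 86 0; 0.35 -99 -31 86 0"
}}

```text
t: 48.9
tool_pos: [0.4012, -0.4052, 0.114]
orientation: [-2.3, -2.133, -0.001]
force: [0.0, -0.5, -0.7]
opening: 0.0602
gripper_force: 0.0
```

```bash
python3 -c "
from plan import *
plan((.4015,-.4063,.013,-.074))"
```

```text
now [ 0.4012 -0.4052  0.114  -0.0755]
-> [ 0.4015 -0.4063  0.013  -0.074 ] : -1.1 0.4 101.0 -0.001   (101 mm)
```

{"fn": "arm_command", "kwargs": {
  "increments": "0.35 -0.5 0 40 0; 0.35 -0.5 0 80 0; 0.35 -0.5 0 102 0; 0.35 -0.5 0 102 0; 0.35 -0.5 0 102 0"
}}

```text
t: 49.4
tool_pos: [0.4034, -0.4063, 0.0153]
orientation: [2.3, 2.139, 0.0]
force: [1.0, -0.9, -0.2]
opening: 0.0603
gripper_force: 0.0
```

{"fn": "arm_command", "kwargs": {
  "increments": "1 0 0 0 0; 1 0 0 0 0; 1 0 0 0 0; 1 0 0 0 0; 1 0 0 0 0"
}}

```text
t: 49.9
tool_pos: [0.4034, -0.4078, 0.0161]
orientation: [2.3, 2.136, 0.0]
force: [-0.9, 2.4, 7.7]
opening: 0.044
gripper_force: 20.0
```

{"fn": "arm_command", "kwargs": {
  "increments": "1 0 0 -30 0; 1 0 0 -80 0; 1 0 0 -130 0; 1 0 0 -180 0; 1 0 0 -190 0"
}}

```text
t: 50.4
tool_pos: [0.4047, -0.4096, 0.2128]
orientation: [2.293, 2.129, -0.001]
force: [0.2, -0.3, -0.0]
opening: 0.0433
gripper_force: 20.0
```

{"fn": "arm_command", "kwargs": {
  "increments": "1 0 0 0 0; 1 0 0 0 0"
}}

```text
t: 50.6
tool_pos: [0.4019, -0.4063, 0.2028]
orientation: [-2.301, -2.137, -0.0]
force: [0.1, 0.3, -1.2]
opening: 0.0435
gripper_force: 20.0
```

```bash
python3 -c "
from plan import *
p,s=cur();print(s['force'],s['opening'])
plan((.50,-.18,.203,-.074),(.5984,.0562,.203,-.074),(.5984,.0562,.105,-.074))"
```

```text
[ 0.114   0.2903 -1.1555] 0.043505506976398406
now [ 0.4019 -0.4063  0.2028 -0.0741]
-> [ 0.5   -0.18   0.203 -0.074] : 232.9 81.1 -0.2 -0.000   (247 mm)
-> [ 0.5984  0.0562  0.203  -0.074 ] : 242.8 80.7 -0.0 -0.000   (256 mm)
-> [ 0.5984  0.0562  0.105  -0.074 ] : 0.0 0.0 98.0 -0.000   (98 mm)
```

{"fn": "arm_command", "kwargs": {
  "increments": "1 40 14 0 0; 1 85 30 0 0; 1 130 46 0 0; 1 175 61 0 0; 1 220 77 0 0"
}}

```text
t: 51.1
tool_pos: [0.4942, -0.1906, 0.2009]
orientation: [-2.299, -2.134, 0.003]
force: [1.3, -0.5, -0.5]
opening: 0.0435
gripper_force: 20.0
```

{"fn": "arm_command", "kwargs": {
  "increments": "1 45 15 0 0; 1 90 30 0 0; 1 135 45 0 0; 1 180 60 0 0; 1 225 75 0 0"
}}

```text
t: 51.6
tool_pos: [0.5856, 0.0278, 0.2007]
orientation: [-2.3, -2.135, 0.006]
force: [0.6, -1.3, -0.9]
opening: 0.0438
gripper_force: 20.0
```

{"fn": "arm_command", "kwargs": {
  "increments": "1 20 6 0 0; 1 31 10 15 0; 1 31 10 40 0; 1 31 10 60 0; 1 31 10 60 0"
}}

```text
t: 52.1
tool_pos: [0.5948, 0.0551, 0.1371]
orientation: [-2.298, -2.132, 0.013]
force: [-0.8, -0.4, -0.0]
opening: 0.0438
gripper_force: 20.0
```

{"fn": "arm_command", "kwargs": {
  "increments": "1 0 0 15 0; 1 0 0 28 0; 1 0 0 28 0; 1 0 0 28 0"
}}

```text
t: 52.5
tool_pos: [0.5989, 0.0557, 0.116]
orientation: [-2.302, -2.137, 0.001]
force: [0.8, 0.8, -0.0]
opening: 0.0432
gripper_force: 20.0
```

```bash
python3 -c "
from plan import *
p,s=cur();print(s['force'],s['opening'])
plan((.5984,.0562,.105,-.074))"
```

```text
[ 0.7959  0.7514 -0.0472] 0.043199324967617074
now [ 0.5989  0.0557  0.116  -0.0743]
-> [ 0.5984  0.0562  0.105  -0.074 ] : 0.4 -0.6 11.0 -0.000   (11 mm)
```

{"fn": "arm_command", "kwargs": {
  "increments": "1 0.5 -0.5 5 0; 1 0.5 -0.5 10 0; 1 0.5 -0.5 10 0; 1 0.5 -0.5 10 0"
}}

```text
t: 52.9
tool_pos: [0.5985, 0.0565, 0.1061]
orientation: [-2.302, -2.138, 0.0]
force: [-0.5, -0.6, -0.6]
opening: 0.0438
gripper_force: 20.0
```

{"fn": "arm_command", "kwargs": {
  "increments": "1 0 0 1.5 0; 1 0 0 1.5 0; 1 0 0 1.5 0"
}}

```text
t: 53.2
tool_pos: [0.5987, 0.0565, 0.1047]
orientation: [2.302, 2.138, 0.0]
force: [-0.4, 0.1, -0.7]
opening: 0.0434
gripper_force: 20.0
```

{"fn": "arm_command", "kwargs": {
  "increments": "1 0 0 1.5 0; 1 0 0 1.5 0; 1 0 0 1.5 0"
}}

```text
t: 53.5
tool_pos: [0.5986, 0.0565, 0.1031]
orientation: [-2.302, -2.138, 0.0]
force: [-0.5, 0.3, -0.0]
opening: 0.0435
gripper_force: 20.0
```

{"fn": "arm_command", "kwargs": {
  "increments": "1 0 0 1.5 0; 1 0 0 1.5 0; 1 0 0 1.5 0"
}}

```text
t: 53.8
tool_pos: [0.5989, 0.0565, 0.1021]
orientation: [2.302, 2.138, 0.001]
force: [-1.4, 0.2, 4.1]
opening: 0.0434
gripper_force: 20.0
```

{"fn": "arm_command", "kwargs": {
  "increments": "0.4 0 0 0 0; 0.4 0 0 0 0; 0.4 0 0 0 0"
}}

```text
t: 54.1
tool_pos: [0.5985, 0.0564, 0.1013]
orientation: [-2.302, -2.138, 0.0]
force: [0.5, -0.8, -0.2]
opening: 0.0557
gripper_force: 0.0
```

{"fn": "arm_command", "kwargs": {
  "increments": "0.4 0 0 -20 0; 0.4 0 0 -60 0; 0.4 0 0 -102 0; 0.4 0 0 -102 0; 0.4 0 0 -102 0"
}}

```text
t: 54.6
tool_pos: [0.5997, 0.0564, 0.2052]
orientation: [2.3, 2.136, 0.004]
force: [-0.9, -0.4, -0.6]
opening: 0.0561
gripper_force: 0.0
```

{"fn": "arm_command", "kwargs": {
  "increments": "0.4 -50 -22 0 0; 0.4 -100 -45 0 0; 0.4 -150 -67 0 0; 0.4 -200 -90 0 0; 0.4 -225 -100 0 0"
}}

```text
t: 55.1
tool_pos: [0.4799, -0.1616, 0.2015]
orientation: [-2.3, -2.136, 0.002]
force: [1.6, -0.9, -0.3]
opening: 0.0559
gripper_force: 0.0
```

```bash
python3 -c "
from look import *
T,S=look('13');rackpose(T);print(cur()[0])
k=np.zeros((600,800,3),np.uint8)
a=cv2.resize(T[135:235,155:290],None,fx=5.9,fy=5.9,interpolation=cv2.INTER_CUBIC)[:590,:796];k[:590,:796]=a
cv2.imwrite('pics/c10.png',k)
"
```

```text
top red 147 [122.2 193. ] [0.5384 0.431 ] local [-42.9497 305.8203]
top amber 54 [380.3 206.8] [ 0.4955 -0.3668] local [ -26.6946 -492.9357]
side red 109 [481.4 214.8] [ 0.9801 -0.2478] deck [ 329.3282 -445.4261]
rack 1797 ((44.252559661865234, 35.86940002441406), (260.8817443847656, 75.39138793945312), 89.27796936035156)
[ 0.479  -0.1646  0.2016 -0.0796]
```

View pics/c10.png

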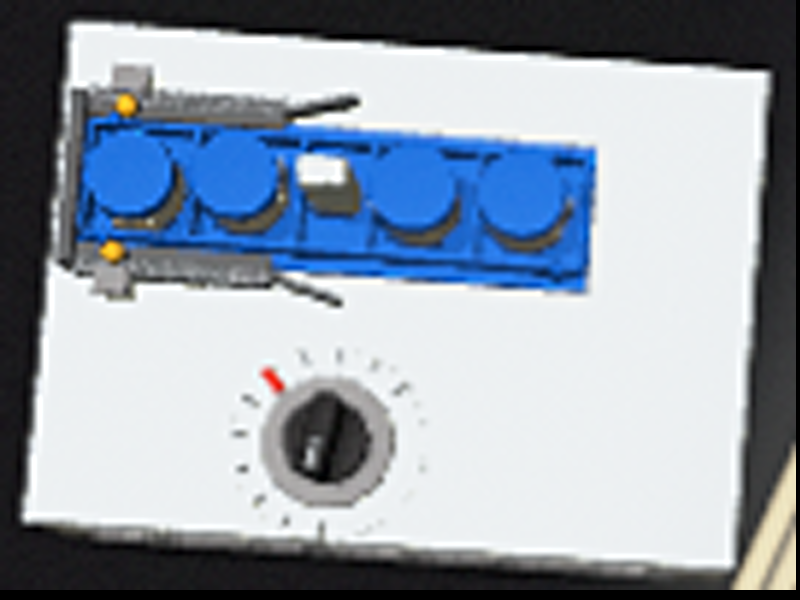

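```bash
cat > dial.py <<'E'
from look import *
def dial(T,S=None):
    x0,y0,x1,y1=188,186,234,234
    c=T[y0:y1,x0:x1].astype(int);g=c.max(2)
    red=(c[...,2]-c[...,:2].max(2)>60);ys,xs=np.where(red);m=np.array([xs.mean()+x0,ys.mean()+y0])
    sk=np.zeros(g.shape,np.uint8);sk[(g<205)]=255
    n,l,s,cen=cv2.connectedComponentsWithStats(sk);i=1+np.argmax(s[1:,4])
    cnt=max(cv2.findContours((l==i).astype(np.uint8),cv2.RETR_EXTERNAL,cv2.CHAIN_APPROX_NONE)[0],key=cv2.contourArea)
    e=cv2.minEnclosingCircle(cnt);el=cv2.fitEllipse(cnt);sc=np.array(el[0])+[x0,y0]
    dk=(g<70);ys,xs=np.where(dk);L=onz('top',np.c_[xs+x0,ys+y0],.124)[:,:2]
    w,v=np.linalg.eigh(np.cov(L.T));d=v[:,1]
    inn=(np.hypot(*(np.mgrid[0:g.shape[0],0:g.shape[1]][::-1]-(np.array(el[0])[:,None,None])))<9)
    gg=np.where(inn,c.min(2),0)
    print('red px',m,red.sum(),'skirt',sc,el[1],'circ',e)
    for z in(.085,.094): print('skirt world',z,onz('top',[sc],z)[0][:2])
    print('mark world',onz('top',[m],.082)[0][:2],'dark n',len(L),'cen',L.mean(0),'axis deg',np.degrees(np.arctan2(d[1],d[0]))%180,'sd',np.sqrt(w))
    return c,m,sc
E
python3 -c "
from dial import *
T=cv2.imread('pics/top13.png');c,m,sc=dial(T)
np.set_printoptions(linewidth=250)
print(c.max(2)[12:38,13:33])
S=cv2.imread('pics/side13.png')
for z in(.094,.124): print(proj('side',[[*sh(-80,30),z]]),proj('top',[[*sh(-80,30),z]]))
"
```

```text
red px [200.7 198.9] 10 skirt [209.999  209.5146] (21.496889114379883, 22.12571907043457) circ ((21.866811752319336, 23.320960998535156), 11.451088905334473)
skirt world 0.085 [0.4811 0.1588]
skirt world 0.094 [0.4799 0.1577]
mark world [0.5138 0.1873] dark n 367 cen [0.4389 0.1571] axis deg 164.65109102625692 sd [0.0294 0.033 ]
[[236 245 249 244 244 246 248 225 231 235 235 223 242 247 245 244 241 239 242 243]
 [243 219 244 249 226 221 197 177 180 186 187 175 187 188 211 241 245 243 243 243]
 [244 221 217 225 187 175 173 172 174 175 174 171 168 167 170 210 243 246 244 244]
 [225 174 173 178 172 174 180 128  90  95 108 163 172 174 170 173 170 238 246 245]
 [231 176 168 172 174 178 134  68  41  47  59  86 162 176 173 169 162 164 238 247]
 [204 171 170 178 156 107  63  42  49  55  52  25  84 138 169 171 170 161 173 238]
 [179 170 176 133  85  55  36  45  51  57  45  15  21  65  98 157 170 168 161 170]
 [169 175 151  85  51  56  44  48  56  63  43   9  29  39  45 126 163 170 165 184]
 [170 177 108  57  50  48  42  51  55  59  31  12  36  44  51  68 156 171 167 173]
 [174 149  80  49  55 
[... 777 characters left out ...]
0 153 170 170 171 155 115 232]
 [210 156 167 171 170 173 170 163 160 158 159 139 159 170 169 169 166 145 219 244]
 [242 239 166 163 169 174 175 175 175 172 169 167 169 169 169 139 133 223 245 244]
 [244 246 239 195 153 166 171 170 168 170 172 169 171 165 148 221 234 244 244 242]
 [243 244 245 241 238 190 140 152 148 147 133 133 125 130 223 243 245 244 243 242]
 [243 244 244 245 246 239 235 237 237 237 236 236 236 234 244 244 242 242 242 242]
 [243 246 203 238 244 244 245 246 247 246 245 245 245 245 243 243 243 243 243 243]
 [245 227 134 233 244 243 244 247 188 235 244 243 242 242 243 243 243 243 220 237]]
[[251.6267 176.1639]] [[209.7033 209.1339]]
[[251.353  166.7398]] [[208.442  207.7971]]
```

```bash
python3 -c "
from dial import *
for f in('top0','top13','top6','top12'):
    T=cv2.imread('pics/%s.png'%f).astype(float)
    c=T[186:212,190:208];w=np.clip(c[...,2]-c[...,:2].max(2)-15,0,None)
    ys,xs=np.mgrid[186:212,190:208]
    m=np.array([(xs*w).sum(),(ys*w).sum()])/w.sum();M=onz('top',[m],.082)[0][:2]
    r=M-np.array([.4808,.1584]);print(f,m,M,np.degrees(np.arctan2(r[1],r[0])),np.hypot(*r))
T=cv2.imread('pics/top13.png').astype(float);c=T[208:216,204:211].min(2);w=np.clip(c-60,0,None);ys,xs=np.mgrid[208:216,204:211]
u=np.array([(xs*w).sum(),(ys*w).sum()])/w.sum();r=onz('top',[u],.124)[0][:2]-np.array([.4808,.1584]);print(u,r,np.degrees(np.arctan2(r[1],r[0])))
for a,b in(((207.5,216),(209.5,202)),): 
    P=onz('top',[a,b],.124);d=P[0]-P[1];print(np.degrees(np.arctan2(d[1],d[0])))
th=np.radians(168);
plan((.50,.0,.2,.6),(.481,.1585,.17,np.radians(78)),(.481,.1585,.087,np.radians(78)))"
```

```text
top0 [200.7691 198.9581] [0.5136 0.1871] 41.23555808774729 0.04358111998024714
top13 [200.7802 198.9625] [0.5136 0.1871] 41.21404413816529 0.0435488341386112
top6 [200.7718 198.9595] [0.5136 0.1871] 41.23140778674364 0.04357240279617868
top12 [200.6356 199.1141] [0.5131 0.1875] 42.0349922958551 0.04348906928119922
[206.7859 212.0508] [-0.0122  0.0049] 158.18303302825382
172.5654320609275
now [ 0.479  -0.1646  0.2016 -0.0796]
-> [0.5 0.  0.2 0.6] : 165.7 7.8 1.6 -0.680   (166 mm)
-> [0.481  0.1585 0.17   1.3614] : 141.5 73.8 30.0 -0.761   (162 mm)
-> [0.481  0.1585 0.087  1.3614] : 0.0 0.0 83.0 -0.000   (83 mm)
```

{"fn": "arm_command", "kwargs": {
  "increments": "0.4 33 2 0 -0.14; 0.4 66 3 0 -0.28; 0.4 100 5 0 -0.42; 0.4 133 6 0 -0.56; 0.4 166 8 0 -0.68",
  "grip_force": 20
}}

```text
t: 55.7
tool_pos: [0.5017, 0.0066, 0.2019]
orientation: [-1.448, -2.785, 0.001]
force: [0.7, -0.2, -0.0]
opening: 0.0556
gripper_force: 0.0
```

{"fn": "arm_command", "kwargs": {
  "increments": "0.4 28 15 5 -0.15; 0.4 57 30 10 -0.3; 0.4 85 44 15 -0.45; 0.4 113 59 20 -0.6; 0.4 141 74 25 -0.73"
}}

```text
t: 56.2
tool_pos: [0.4816, 0.1643, 0.1767]
orientation: [-0.357, -3.119, 0.001]
force: [0.0, 0.5, 0.7]
opening: 0.0558
gripper_force: 0.0
```

{"fn": "arm_command", "kwargs": {
  "increments": "0.4 0 0 0 0; 0.4 0 0 0 0; 0.4 0 0 0 0"
}}

```text
t: 56.5
tool_pos: [0.4827, 0.162, 0.1779]
orientation: [-0.371, -3.119, 0.001]
force: [0.0, -0.5, -0.2]
opening: 0.0562
gripper_force: 0.0
```

```bash
python3 -c "
from plan import *
plan((.481,.1585,.087,np.radians(76)))"
```

```text
now [0.4827 0.162  0.1779 1.3343]
-> [0.481  0.1585 0.087  1.3265] : 0.9 -3.8 90.9 0.008   (91 mm)
```

{"fn": "arm_command", "kwargs": {
  "increments": "0.4 1 -3.8 30 0; 0.4 1 -3.8 60 0; 0.4 1 -3.8 80 0; 0.4 1 -3.8 89 0; 0.4 1 -3.8 89 0"
}}

```text
t: 57.0
tool_pos: [0.4804, 0.158, 0.0884]
orientation: [-0.371, -3.117, 0.001]
force: [-0.4, -0.1, 0.1]
opening: 0.0557
gripper_force: 0.0
```

{"fn": "arm_command", "kwargs": {
  "increments": "0.4 0 0 0 0; 1 0 0 0 0; 1 0 0 0 0; 1 0 0 0 0; 1 0 0 0 0"
}}

```text
t: 57.5
tool_pos: [0.4815, 0.1591, 0.0901]
orientation: [0.368, 3.119, 0.0]
force: [-0.0, 1.0, 0.0]
opening: 0.0285
gripper_force: 0.0
```

{"fn": "arm_command", "kwargs": {
  "increments": "1 0 0 0 0; 1 0 0 0 0; 1 0 0 0 0"
}}

```text
t: 57.8
tool_pos: [0.4816, 0.1606, 0.0898]
orientation: [0.367, 3.119, 0.005]
force: [2.8, 7.4, -2.1]
opening: 0.0139
gripper_force: 20.0
```

```bash
python3 -c "
from plan import *
p,s=cur();print(p,np.degrees(p[3]),s['opening'],s['force'],s['wrist_torque'],s['q'])"
```

```text
[0.4816 0.1606 0.0898 1.3363] 76.56616277634303 0.013899786201744264 [ 2.7523  7.3902 -2.1103] [ 1.3378 -0.3917 -0.0095] [ 0.219  -0.0335  1.8757  0.0026  1.2976 -1.118 ]
```

{"fn": "arm_command", "kwargs": {
  "increments": "1 0 1.6 0 0; 1 0 1.6 0 0; 1 0 1.6 0 0"
}}

```text
t: 58.1
tool_pos: [0.4816, 0.1607, 0.0898]
orientation: [0.368, 3.12, 0.0]
force: [-1.3, 1.4, 2.0]
opening: 0.0139
gripper_force: 20.0
```

{"fn": "arm_command", "kwargs": {
  "increments": "1 0 0 0 0.1; 1 0 0 0 0.24; 1 0 0 0 0.38; 1 0 0 0 0.5; 1 0 0 0 0.5"
}}

```text
t: 58.6
tool_pos: [0.4815, 0.1605, 0.0898]
orientation: [-1.131, -2.931, 0.0]
force: [-1.0, 0.8, 2.7]
opening: 0.0138
gripper_force: 20.0
```

```bash
python3 -c "
from plan import *
p,s=cur();print(p,np.degrees(p[3]),s['opening'],s['force'],s['wrist_torque'])"
```

```text
[0.4815 0.1605 0.0898 0.834 ] 47.7849732858504 0.01377479875490726 [-1.0427  0.7899  2.6771] [ 0.0795  0.3551 -0.0187]
```

{"fn": "arm_command", "kwargs": {
  "increments": "1 0 0 0 0.12; 1 0 0 0 0.26; 1 0 0 0 0.4; 1 0 0 0 0.54; 1 0 0 0 0.6"
}}

```text
t: 59.1
tool_pos: [0.4813, 0.1604, 0.0898]
orientation: [-1.946, -2.466, 0.001]
force: [-1.7, 0.5, 4.5]
opening: 0.0138
gripper_force: 20.0
```

{"fn": "arm_command", "kwargs": {
  "increments": "1 0 0 0 0.12; 1 0 0 0 0.26; 1 0 0 0 0.4; 1 0 0 0 0.54; 1 0 0 0 0.6"
}}

```text
t: 59.6
tool_pos: [0.481, 0.1605, 0.0898]
orientation: [-2.587, -1.781, 0.002]
force: [-4.5, -0.1, 5.5]
opening: 0.0138
gripper_force: 20.0
```

{"fn": "arm_command", "kwargs": {
  "increments": "1 0 0 0 0.12; 1 0 0 0 0.26; 1 0 0 0 0.4; 1 0 0 0 0.485; 1 0 0 0 0.485"
}}

```text
t: 60.1
tool_pos: [0.4809, 0.1606, 0.0898]
orientation: [-2.938, -1.111, 0.002]
force: [-5.1, 0.8, 4.9]
opening: 0.0137
gripper_force: 20.0
```

{"fn": "arm_command", "kwargs": {
  "increments": "1 0 0 0 0; 1 0 0 0 0; 1 0 0 0 0"
}}

```text
t: 60.4
tool_pos: [0.4809, 0.1606, 0.0898]
orientation: [-2.936, -1.115, 0.002]
force: [-5.4, -0.2, 5.5]
opening: 0.014
gripper_force: 20.0
```

```bash
python3 -c "
from plan import *
p,s=cur();print(p,np.degrees(p[3]),s['opening'],s['force'],s['wrist_torque'])"
```

```text
[ 0.4809  0.1606  0.0898 -0.8448] -48.40567859084806 0.014035451379425362 [-5.4275 -0.2369  5.5132] [ 0.11    1.0137 -0.0571]
```

{"fn": "arm_command", "kwargs": {
  "increments": "0.5 0 0 0 0; 0.5 0 0 0 0; 0.5 0 0 0 0; 0.5 0 0 0 0; 0.5 0 0 0 0"
}}

```text
t: 60.9
tool_pos: [0.4816, 0.1605, 0.0895]
orientation: [2.939, 1.11, -0.0]
force: [0.8, -0.4, 0.3]
opening: 0.0458
gripper_force: 0.0
```

{"fn": "arm_command", "kwargs": {
  "increments": "0.5 0 0 -20 0; 0.5 0 0 -60 0; 0.5 0 0 -100 0; 0.5 0 0 -120 0; 0.5 0 0 -120 0"
}}

```text
t: 61.4
tool_pos: [0.4838, 0.1611, 0.2139]
orientation: [2.938, 1.109, 0.011]
force: [-0.4, -0.0, -0.6]
opening: 0.0465
gripper_force: 0.0
```

```bash
python3 -c "
from plan import *
plan((.42,-.05,.21,-.45),(.37,-.25,.25,-.3))"
```

```text
now [ 0.4838  0.1611  0.2139 -0.8487]
-> [ 0.42 -0.05  0.21 -0.45] : -187.4 116.2 3.9 -0.399   (221 mm)
-> [ 0.37 -0.25  0.25 -0.3 ] : -201.8 42.0 -40.0 -0.150   (210 mm)
```

{"fn": "arm_command", "kwargs": {
  "increments": "0.5 -40 25 0 -0.08; 0.5 -80 50 0 -0.16; 0.5 -120 75 0 -0.24; 0.5 -160 100 0 -0.32; 0.5 -187 116 0 -0.4"
}}

```text
t: 61.9
tool_pos: [0.4161, -0.0522, 0.2079]
orientation: [-2.657, -1.674, 0.003]
force: [0.3, -0.5, 0.8]
opening: 0.0465
gripper_force: 0.0
```

{"fn": "arm_command", "kwargs": {
  "increments": "0.5 -42 9 -8 -0.03; 0.5 -84 18 -16 -0.06; 0.5 -126 27 -24 -0.09; 0.5 -168 36 -32 -0.12; 0.5 -202 42 -40 -0.15"
}}

```text
t: 62.4
tool_pos: [0.3666, -0.252, 0.2482]
orientation: [-2.526, -1.865, 0.001]
force: [0.9, 0.6, -0.4]
opening: 0.0466
gripper_force: 0.0
```

```bash
python3 -c "
from dial import *
T,S=look('14');rackpose(T)
k=np.zeros((600,800,3),np.uint8)
a=cv2.resize(T[186:234,186:236],None,fx=9,fy=9,interpolation=cv2.INTER_CUBIC);b=cv2.resize(T[150:225,85:255],None,fx=3,fy=2.2);d=cv2.resize(S[120:220,205:350],None,fx=2.3,fy=2.3)
k[:432,:450]=a;k[433:433+165,:510]=b[:165];k[:d.shape[0],455:455+d.shape[1]]=d
cv2.imwrite('pics/c11.png',k)
np.set_printoptions(linewidth=250);print(T[198:218,198:222].min(2).astype(int))
"
```

```text
top red 147 [122.2 193. ] [0.5384 0.431 ] local [-42.9497 305.8203]
top amber 53 [324.7 207.2] [ 0.4951 -0.1922] local [ -39.9949 -318.8652]
side red 110 [481.3 215. ] [ 0.979  -0.2485] deck [ 328.4403 -446.065 ]
rack 1794 ((44.252559661865234, 35.86940002441406), (260.8817443847656, 75.39138793945312), 89.27796936035156)
[[237 135  20  87 237 237 238 239 241 242 219 225 229 230 213 236 242 240 239 234 232 237 239 232]
 [237 235 107  15 129 235 241 217 213 195 176 180 185 184 173 184 184 202 235 240 239 237 237 238]
 [237 237 209  77   7 186 221 183 177 169 167 166 168 166 165 167 162 169 205 236 241 238 239 240]
 [239 238 239 162 116 164 180 174 174 177 175 173 175 173 171 168 167 165 173 169 232 240 240 197]
 [234 239 240 228 176 170 125  91  81 113 124 107 102  96 133 167 173 169 166 157 164 231 241 232]
 [168 233 242 200 171 126 139  98  50  46  62  57  54  51  71  97 134 164 170 166 158 168 232 241]
 [228 239 224 181 145  74  75 179 103  38  36  43  51  53  54  54  69  98 156 169 165 159 164 229]
 [239 241 196 169 168  88  37 122 184 106  29  30  41  55  56  54  50  50 155 170 1
[... 504 characters left out ...]
6 114]
 [242 186 165 170 170  91  51  55  58  37  27  43  55  54  54  49  35  47  41  85 154 164 163 122]
 [241 184 160 167 174  97  53  54  56  54  52  35  50  54  58  44  18  26  29 119 161 166 158 176]
 [241 204 171 166 171 162  87  51  55  57  58  54  35  55  45  24   2   4  82 132 160 163 144 223]
 [240 237 182 164 170 173  92  40  50  56  56  57  54  36  16   1   4  20 122 140 161 162 155 230]
 [238 240 209 175 169 172 158 125  66  53  54  57  56  57  25   0  51 116 140 140 159 148 220 238]
 [237 240 237 168 161 171 167 163 158 127  66  29  44  69  63 119 136 141 160 164 150 109 226 239]
 [238 239 241 199 155 166 170 166 171 168 156 154 154 156 154 163 164 161 164 165 141 210 237 238]]
```

View pics/c11.png

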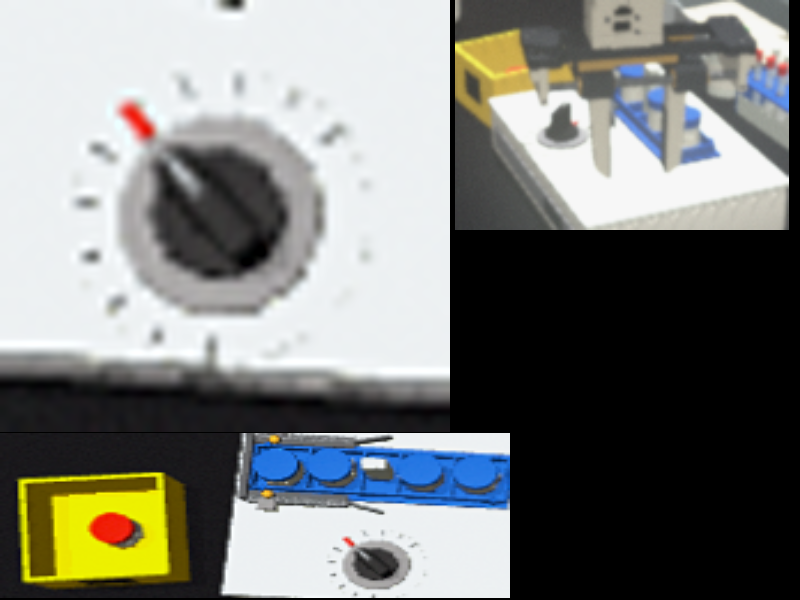

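```bash
python3 -c "
from plant import robot
print(robot.close_job())"
```

```text
the job is handed in; nothing more can be done
None
```

The job is handed in: the rack is home against the end stop, all four blue-capped pots are in its pockets, the dial points at the red mark, and the one red-capped pot is in the waste box. I checked these in the last pictures and readings; the system gave no verdict.

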